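# Close up the camp kitchen

## Robot

A 6-joint arm with a two-finger parallel gripper is mounted at the origin on the work surface. World frame = base frame: x ahead of the robot, y to its left, z up, the work surface at z = 0. Lengths are in mm, angles in rad, forces in N, time in s.
With the tool pointing down it reaches from about 350 to 875 mm from the base axis. Payload 4.2 kg.
Tool frame: the origin (TCP) lies at the very end of the fingers, on their centre line; the grasp point (between the pads) lies 19 mm behind it; z points along the fingers, y is the direction in which the jaws open and shut (so a half turn about z gives the same grasp; the last joint's range is limited). The gripper opens to 87 mm and grips with 3 to 60 N. Pads are 19 mm wide; open, the fingers measure 117 mm over their backs; the gripper's body (75 mm by 190 mm) begins 51 mm behind the grasp point.
Start: joints at [0.259, 0.385, 0.008, 0, -1.194, -0.259], TCP at [624.979, 0.025, 222.55] pointing down, gripper open.
Joint ranges: [-3.14, 3.14], [-1.21, 2.06], [-1.07, 1.41], [-3.16, 2.05], [-2.99, -0.16], [-3.1, 3.1]. Speed limits (rad/s): [2.79, 2.79, 3.14, 3.14, 3.14, 3.14].

## Interface

Orientations are given as a 3x3 rotation matrix whose columns are the frame's x, y, z axes.
In Python, from bench import r, vision, finish_job gives the robot as it stands.
- The arm moves only by the tool carry_out, never from a script. Its argument "increments" is a list of rows, each an object of numbers: "dx", "dy", "dz": the shift along the tool's x, y, z in mm; "ax", "ay", "az": the turn, a rotation vector about the tool's x, y, z in degrees; "fingers": the closure, from -1 (fully open) to 1 (shut), so that 0 is half open. A call has 1 to 8 rows; each row is the pose to reach, as a shift and turn from the pose commanded when the call began, along the tool's axes at that moment; what a row does not reach only later rows make up. A row lasts 1/8 s, in which the tool goes at most 62.5 mm and 10.7 degrees, less where a joint would pass 70% of its speed; a pose out of reach is approached as far as the arm can. A call with a gripper value outside its range is refused whole. The fingers move at their own pace and stop on an object; "force" is the grip in N (left out, the last holds). Time passes only in rows, so rows that repeat a pose let the fingers close. It gives the time, the measured TCP pose, the force and the opening at its end, in the units of the state.
- r.read_state(): the state, without advancing time (a new reading comes with each control period).
- vision.read_camera(name): name is "scene" or "side" or "wrist"; returns the picture (384x512x3 uint8, red, green, blue); there is no depth.
- vision.calibration(name): a dict with "K" (3x3 intrinsics, pixels), "dist_coeffs" ([k1, k2, p1, p2, k3] as OpenCV has them; the pictures are not rectified), "origin" and "orientation" of the camera in the world. Camera axes: x right, y down, z forward; pixel columns grow to the right and rows downward; lengths in mm; the calibration is good to about 2 mm. A picture is of the moment at which its call begins: read the wrist's pose just before it. calibration takes no time and is no camera call; for the wrist camera it gives the pose at the moment of the call.
- finish_job(): hands the job in, once; it reports no verdict.
The state is a dict: "clock": time; "joint_positions": joint angles; "joint_velocities": joint speeds; "joint_torque": joint torques, N m; "position": TCP position; "tool_rot": TCP orientation; "wrist_force": force on the tool from outside, world axes, zero at the start; "moment": the same for the moment, N m; "grip_width": finger opening in mm.
Only numpy, scipy, OpenCV 4.12 (cv2) and the standard library are available. Lean on these libraries where they do the work, as an engineer would, in place of code of your own. Each camera call takes 0.05 s, during which the arm holds its last target. There are 200 camera calls.

## Task

Pack up the prep table: try the loose lids on the canisters until each is screwed fully home, level and locked, on the canister it fits, and hang the spork by its eye on the hook. Only when all that is done, sweep the whole row of lamp switches over to off, folding them away from you. Leave the mug, shaker and tin where they are.

Things in the scene. Friction and masses are not known exactly. Their poses are not given: they have to be found in the camera images.
- lid1_mid (a point): white twist lid standing on its skirt: cap 72 mm across, 18.5 mm high, on it an upright grip bar 46 mm long (lid's x), 14 mm thick (y), from 18.5 to 42.5 mm above the skirt's lower edge; about 80 g. A black tick on the cap marks the +x end. This point: on the lid's axis, 21 mm above the skirt's edge (9.5 mm below the bar's middle); z up the axis. At the start x is within 0.8 rad of straight ahead
- lid2_mid (a point): the same point of a second lid, alike from outside (a lid that is absent reads None; two or three are there). Inside each skirt's lower edge sit small lugs, equally spaced, one of them under the tick; their number (3, 4 or 5) differs from lid to lid and fits one neck only. Which canister has which neck changes from start to start and must be found by trying
- lid3_mid (a point): the same point of a third lid. A lid is turned by its bar with little force and sinks under its own weight or with a light push; play on the neck 1.5 mm. Only the fitting lid sinks the whole 7.5 mm; a wrong one stays proud or tilted, and lifts off again when turned back anticlockwise
- tub1_seat (a point): centre of the shoulder of the leftmost of three canisters fixed in a rack, 105 mm apart along the rack's y, 76 mm above the table; x, y of the rack (x roughly ahead), z up. Steel canister 80 mm across; on the shoulder a grey threaded neck 52 mm across, 14 mm high, flat foil on top, its top edge bevelled 2.5 mm. A lid is home when its skirt's edge is on the shoulder: lid point 21 mm above this point
- tub2_seat (a point): the same point of the middle canister. Each neck has as many thread pieces as its lid has lugs: flat tops 7.5 mm above the shoulder, each followed clockwise (from above) by a steep ramp down to the shoulder, then a level end with a stop, under a hook that locks the lug. A lid set down on the flat tops stands 7.5 mm above home
- tub3_seat (a point): the same point of the rightmost canister. On all three the fitting lid is home when its x points along this frame's x (tick at the small black mark on the canister's far side), or whole lug spacings from that. Set down with x 0.8 rad anticlockwise of that, its lugs stand on flat tops, and turning those 0.8 rad clockwise brings it home; from any other angle 2.1 rad clockwise at most
- spork_mid (a point): orange plastic spork lying flat, 184 mm long, 8 mm thick, about 35 g: straight handle 14 mm wide from 55 mm behind to 54 mm ahead of this point (centre of the handle, half-way up, near the centre of mass), round eye at the +x end, bowl with tines at the -x end; x along it, z up
- spork_eye (a point): centre of the spork's eye: ring 32 mm outside, 20 mm hole, 8 mm thick, axis z; 68 mm ahead of spork_mid
- hook_tip (a point): top of the hook's upturned end (rod 7 mm thick, the end points straight up and is 27 mm long), 255 mm above the table; the hook sticks out 70 mm along -x of this point's frame from a narrow upright plywood strip (44 mm wide, 245 mm high) on a fixed foot, beyond the hook as seen from the robot
- hook_bend (a point): middle of the rod at the bend of the hook, below hook_tip, 225 mm above the table: a hung eye rests here or anywhere along the level rod behind it, which runs 70 mm along +x to the strip, and the handle hangs down
- bank_top (a point): centre of the top face of the lamps' switch bank, a fixed grey box 210 mm long (x), 70 mm wide, 45 mm high, x roughly away from the robot; four white lever switches stand on the middle line at x = -60, -20, 20 and 60 mm
- switch1 (a joint): angle of switch 1 (1 nearest the robot): a flat lever 30 mm long, 12 mm wide, 5 mm thick, pivoted on the bank's top; 0 to 0.25 rad = on, leaning about 15 degrees toward -x to upright; up to 1.55 rad = folded right over toward +x of bank_top, off, its end then 8 to 11 mm above the top face. It stays where it is left; about 1 N at its end moves it
- switch2 (a joint): angle of switch 2 (1 nearest the robot): a flat lever 30 mm long, 12 mm wide, 5 mm thick, pivoted on the bank's top; 0 to 0.25 rad = on, leaning about 15 degrees toward -x to upright; up to 1.55 rad = folded right over toward +x of bank_top, off, its end then 8 to 11 mm above the top face. It stays where it is left; about 1 N at its end moves it
- switch3 (a joint): angle of switch 3 (1 nearest the robot): a flat lever 30 mm long, 12 mm wide, 5 mm thick, pivoted on the bank's top; 0 to 0.25 rad = on, leaning about 15 degrees toward -x to upright; up to 1.55 rad = folded right over toward +x of bank_top, off, its end then 8 to 11 mm above the top face. It stays where it is left; about 1 N at its end moves it
- switch4 (a joint): angle of switch 4 (1 nearest the robot): a flat lever 30 mm long, 12 mm wide, 5 mm thick, pivoted on the bank's top; 0 to 0.25 rad = on, leaning about 15 degrees toward -x to upright; up to 1.55 rad = folded right over toward +x of bank_top, off, its end then 8 to 11 mm above the top face. It stays where it is left; about 1 N at its end moves it
- mug: bystander: titanium mug, 84 mm across, 88 mm high, origin under its centre
- shaker: bystander: small white shaker, 38 mm across, 70 mm high
- tin: bystander: small aluminium tin, 44 mm across, 55 mm high
There are look-alikes about, which are no part of the job. Leave any blue or orange look-alike of the part that bears lid1_mid alone.

How it is judged (in metres and radians):
On the way, in this order (a step that is already met when the one before it is completed fails the run):
1. every lid is fully home on a canister and the spork hangs on the hook (((horizontal distance between lid1_mid and tub1_seat below 0.005 m and z of lid1_mid in the frame of tub1_seat between 0.017 and 0.0235 m and angle between lid1_mid's own z axis and vertical below 0.07 rad) or (horizontal distance between lid1_mid and tub2_seat below 0.005 m and z of lid1_mid in the frame of tub2_seat between 0.017 and 0.0235 m and angle between lid1_mid's own z axis and vertical below 0.07 rad) or (horizontal distance between lid1_mid and tub3_seat below 0.005 m and z of lid1_mid in the frame of tub3_seat between 0.017 and 0.0235 m and angle between lid1_mid's own z axis and vertical below 0.07 rad)) and ((horizontal distance between lid2_mid and tub1_seat below 0.005 m and z of lid2_mid in the frame of tub1_seat between 0.017 and 0.0235 m and angle between lid2_mid's own z axis and vertical below 0.07 rad) or (horizontal distance between lid2_mid and tub2_seat below 0.005 m and z of lid2_mid in the frame of tub2_seat between 0.017 and 0.0235 m and angle between lid2_mid's own z axis and vertical below 0.07 rad) or (horizontal distance between lid2_mid and tub3_seat below 0.005 m and z of lid2_mid in the frame of tub3_seat between 0.017 and 0.0235 m and angle between lid2_mid's own z axis and vertical below 0.07 rad)) and ((horizontal distance between lid3_mid and tub1_seat below 0.005 m and z of lid3_mid in the frame of tub1_seat between 0.017 and 0.0235 m and angle between lid3_mid's own z axis and vertical below 0.07 rad) or (horizontal distance between lid3_mid and tub2_seat below 0.005 m and z of lid3_mid in the frame of tub2_seat between 0.017 and 0.0235 m and angle between lid3_mid's own z axis and vertical below 0.07 rad) or (horizontal distance between lid3_mid and tub3_seat below 0.005 m and z of lid3_mid in the frame of tub3_seat between 0.017 and 0.0235 m and angle between lid3_mid's own z axis and vertical below 0.07 rad)) and x of spork_eye in the frame of hook_bend between -0.018 and 0.075 m and y of spork_eye in the frame of hook_bend between -0.02 and 0.02 m and z of spork_eye in the frame of hook_bend between -0.022 and 0.012 m and z of spork_mid in the frame of hook_bend below -0.035 m), for 0.3 s.
2. all four switches are folded over to off, lids and spork still in place (all of step 1 and value of joint each of switch1, switch2, switch3, switch4 above 1 rad), for 0.2 s.
At the end, for the whole second after the job is handed in: each lid present is centred on a canister to 5 mm, down to 2.5 mm and level to 4 degrees; the spork's eye is within 20 mm of the hook's rod, between bend and strip, its handle's middle over 35 mm below; each switch is beyond 1.0 rad (all of step 2); the robot touches nothing.
It fails at once if a bystander (mug, shaker, tin) is moved more than 40 mm (distance of any of mug, shaker, tin from where it was at the start of the episode above 0.04 m).
Of lid1, lid2, lid3 only 2 to 3 are there at a start; the rules pass over those that are not, and their reading is None.
At some moment in a run one of lid1, lid2, lid3 may be knocked a few centimetres aside while the robot is not near it.
It also fails if it takes over 210 s, if anything falls off the work surface, if the arm or the gripper's body presses on something with over 40 N, if the wrist force passes 120 N, or if a joint passes its speed limit or range.

## Working session

There is one attempt and no reset: what is moved stays moved. The work goes in short steps, Python scripts to look and compute and a tool call to move; the robot and the scene stay as the last step left them, time stands still between calls to the robot, and variables do not carry over. Pictures are saved under pics/ and viewed, about 12 in all and at most 16, crops included, and the job is handed in when it is done.

Besides the shell and the picture viewer there is one more tool, called after "Request:" by a JSON object that holds its "fn" and its "kwargs". carry_out: Moves the arm, as the interface text tells. Its arguments: {"type":"object","properties":{"increments":{"type":"array"},"force":{"type":"number"}},"required":["increments"]}

```bash
mkdir -p pics; ls; python3 - <<'E'
from bench import r, vision
import cv2, numpy as np
for n in ("scene","side"):
    im=vision.read_camera(n); cv2.imwrite(f"pics/{n}0.png",cv2.cvtColor(im,cv2.COLOR_RGB2BGR))
    c=vision.calibration(n); print(n,{k:np.round(v,3).tolist() for k,v in c.items()})
a=cv2.imread("pics/scene0.png");b=cv2.imread("pics/side0.png")
cv2.imwrite("pics/scene0b.png",cv2.resize(a,(800,600)))
cv2.imwrite("pics/side0b.png",cv2.resize(b,(800,600)))
print(vision.calibration("wrist"))
E
```

```text
pics
scene {'K': [[442.291, 0.0, 258.394], [0.0, 442.291, 181.972], [0.0, 0.0, 1.0]], 'dist_coeffs': [-0.176, 0.0, 0.0, 0.0, 0.0], 'origin': [1188.681, 314.36, 1146.515], 'orientation': [[-0.42, 0.722, -0.549], [0.907, 0.328, -0.262], [-0.009, -0.609, -0.793]]}
side {'K': [[498.126, 0.0, 254.567], [0.0, 498.126, 188.763], [0.0, 0.0, 1.0]], 'dist_coeffs': [-0.209, 0.0, 0.0, 0.0, 0.0], 'origin': [-225.29, -706.274, 819.701], 'orientation': [[0.696, -0.381, 0.609], [-0.718, -0.39, 0.577], [0.017, -0.838, -0.545]]}
{'K': array([[283.10615648,   0.        , 253.74241519],
       [  0.        , 283.10615648, 195.64646035],
       [  0.        ,   0.        ,   1.        ]]), 'dist_coeffs': array([-0.06998025,  0.        ,  0.        ,  0.        ,  0.        ]), 'origin': array([623.75818308, -76.38470658, 383.8545825 ]), 'orientation': array([[-9.99997395e-01,  1.04769400e-03, -2.02811555e-03],
       [ 4.37874509e-04,  9.59994849e-01,  2.80017318e-01],
       [ 2.24035295e-03,  2.80015700e-01, -9.59992806e-01]])}
```

View pics/scene0b.png

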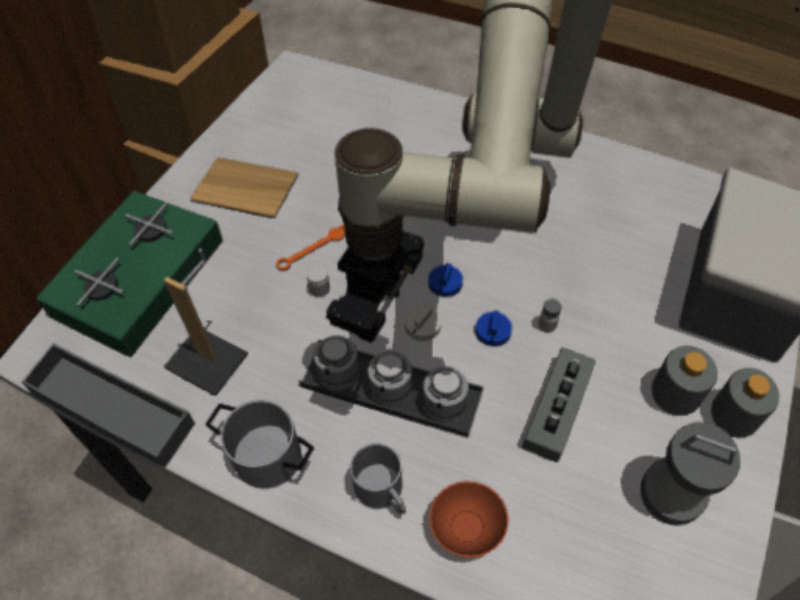

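View pics/side0b.png

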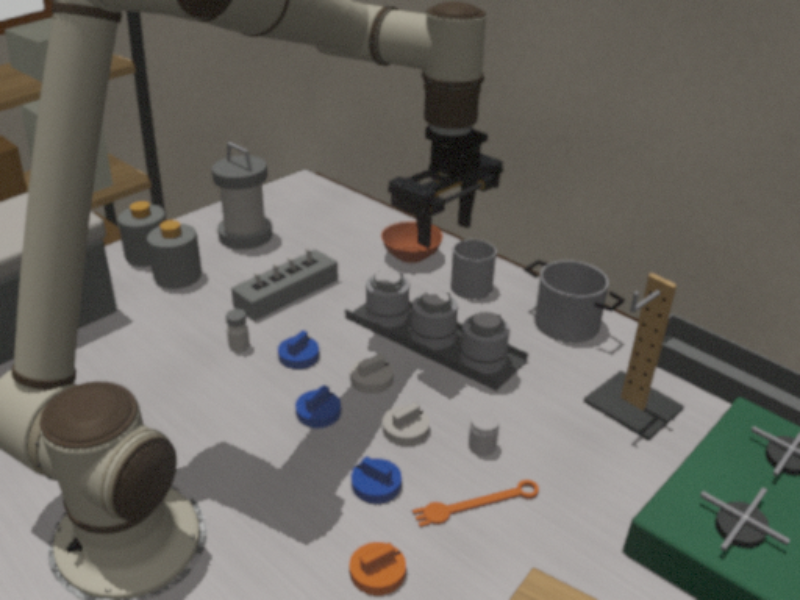

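Side view (800x600 pixels): white lids at (372,375) and (407,427). The look-alikes, which I leave alone, are blue at (298,350), (318,407) and (377,480), and orange at (378,568). Canisters are at (388,290), (434,315) and (486,340). The spork's eye is at (528,489) and its bowl at (432,512). The hook's strip is at (650,340), with the hook end near (640,300). The switch bank is at (286,283). Two lids are there.

```bash
cat > h.py <<'E'
from bench import r, vision
import cv2, numpy as np
np.set_printoptions(precision=2,suppress=True)
def cal(n):
    c=vision.calibration(n); return {k:np.array(v,float) for k,v in c.items()}
def ray(c,uv):
    p=cv2.undistortPoints(np.array([[uv]],float),c["K"],c["dist_coeffs"])[0,0]
    d=c["orientation"]@np.array([p[0],p[1],1.]); return c["origin"],d/np.linalg.norm(d)
def onz(c,uv,z):
    o,d=ray(c,uv); return o+d*(z-o[2])/d[2]
def proj(c,P):
    Rt=c["orientation"].T; P=np.atleast_2d(np.array(P,float))
    return cv2.projectPoints(P,cv2.Rodrigues(Rt)[0],-Rt@c["origin"],c["K"],c["dist_coeffs"])[0][:,0]
def tri(c1,u1,c2,u2):
    o1,d1=ray(c1,u1);o2,d2=ray(c2,u2)
    t=np.linalg.lstsq(np.c_[d1,-d2],o2-o1,rcond=None)[0]
    a,b=o1+d1*t[0],o2+d2*t[1]; return (a+b)/2,np.linalg.norm(a-b)
def snap(n,name):
    c=cal(n); im=vision.read_camera(n)[:,:,::-1].copy(); cv2.imwrite(f"pics/{name}.png",im); return c,im
def st():
    s=r.read_state(); R=np.array(s["tool_rot"]); print("t",s["clock"],"p",np.array(s["position"]),"yawx",np.degrees(np.arctan2(R[1,0],R[0,0])),"F",np.array(s["wrist_force"]),"M",np.array(s["moment"]),"g",s["grip_width"],"q",np.array(s["joint_positions"])); return s
def go(p,xdir_deg=None):
    """increments to world TCP p with tool x at given world yaw, tool straight down"""
    s=r.read_state(); R=np.array(s["tool_rot"]); d=R.T@(np.array(p)-np.array(s["position"]))
    if xdir_deg is None: a=np.zeros(3)
    else:
        t=np.radians(xdir_deg); x=np.array([np.cos(t),np.sin(t),0]); z=np.array([0,0,-1.]); T=np.c_[x,np.cross(z,x),z]
        a=np.degrees(cv2.Rodrigues(R.T@T)[0].ravel())
    print("d",d,"a",a)
E
python3 - <<'E'
from h import *
s=st(); print(np.array(s["tool_rot"]))
k=1.5625
S=cal("side")
for n,u,z in [("lidA",(372,375),15),("lidB",(407,427),15),("eye",(528,489),4),("bowl",(432,512),4),("can1",(388,278),90),("can2",(434,300),90),("can3",(486,323),90),("bankL",(286,270),45),("stripfoot",(634,402),5),("tin",(484,435),28),("shaker",(238,330),35),("mug",(473,268),44),("hooktip",(638,293),255)]:
    print(n,onz(S,(u[0]/k,u[1]/k),z))
c,im=snap("wrist","w0"); cv2.imwrite("pics/w0b.png",cv2.resize(im,(800,600),interpolation=cv2.INTER_CUBIC))
E
```

```text
t 0.1 p [624.46  -0.02 221.59] yawx -90.01220718172003 F [-0.16  0.21  0.2 ] M [-0.03  0.    0.05] g 86.67098773772506 q [ 0.26  0.39  0.01 -0.   -1.19 -0.26]
[[-0. -1. -0.]
 [-1.  0. -0.]
 [ 0.  0. -1.]]
lidA [470.65   7.71  15.  ]
lidB [ 420.69 -119.06   15.  ]
eye [ 456.05 -322.44    4.  ]
bowl [ 329.49 -253.3     4.  ]
can1 [617.52 117.22  90.  ]
can2 [623.07  12.21  90.  ]
can3 [633.08 -93.59  90.  ]
bankL [550.   325.71  45.  ]
stripfoot [ 730.68 -336.29    5.  ]
tin [ 477.88 -221.32   28.  ]
shaker [373.12 241.    35.  ]
mug [815.22  79.85  44.  ]
hooktip [ 646.39 -336.62  255.  ]
```

View pics/w0b.png

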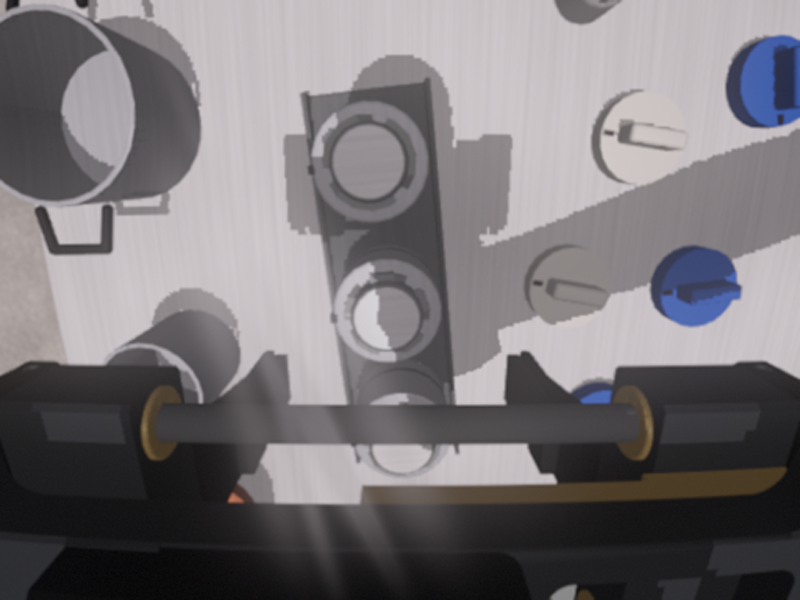

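The wrist view (800x600) shows white lid B at (640,137) and lid A, in shadow, at (568,287). Both ticks are on the left, which is world +x. Necks 3, 2 and 1 are at (368,162), (386,317) and about (403,445). The blue lids at (775,80) and (695,287) are look-alikes. Next I measure by mask.

```bash
python3 - <<'E'
from h import *
im=cv2.imread("pics/w0.png").astype(int); c=cal("wrist")
for n,(u,v) in {"lidBcap":(395,100),"bg":(450,70),"lidAcap":(350,172),"bgsh":(430,140),"barB":(420,86),"barA":(372,188),"tabshade":(325,190)}.items(): print(n,im[v,u])
d=im[:,:,2]-im[:,:,0]
b=cv2.GaussianBlur(d.astype(np.float32),(0,0),1.2)
print(d[100,395],d[70,450],d[172,350],d[140,430])
vis=cv2.normalize(np.clip(b[40:230,180:512],-15,30),None,0,255,cv2.NORM_MINMAX).astype(np.uint8)
g=im[40:230,180:512].astype(np.uint8); g=cv2.cvtColor(g,cv2.COLOR_BGR2GRAY)
cv2.imwrite("pics/w0c.png",np.vstack([cv2.resize(vis,None,fx=1.5,fy=1.5),cv2.resize(g,None,fx=1.5,fy=1.5)]))
E
```

```text
lidBcap [198 199 206]
bg [198 194 201]
lidAcap [134 135 141]
bgsh [133 130 136]
barB [196 197 204]
barA [135 136 141]
tabshade [136 133 139]
8 3 7 3
```

View pics/w0c.png

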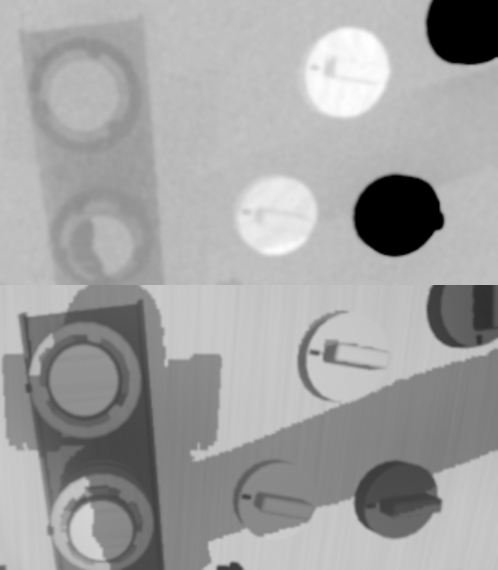

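```bash
cat >> h.py <<'E'
def lids(c,im,z=18.5):
    b=cv2.GaussianBlur((im[:,:,2].astype(np.float32)-im[:,:,0]),(0,0),1.2)
    m=((b>5.3)&(b<14)).astype(np.uint8); m=cv2.morphologyEx(m,cv2.MORPH_OPEN,np.ones((5,5)))
    g=im.max(2).astype(float); out=[]
    for k in cv2.findContours(m,cv2.RETR_EXTERNAL,cv2.CHAIN_APPROX_NONE)[0]:
        if cv2.contourArea(k)<800: continue
        e=cv2.fitEllipse(cv2.convexHull(k)); mm=np.zeros_like(m); cv2.ellipse(mm,(e[0],(e[1][0]*.93,e[1][1]*.93),e[2]),1,-1)
        # tick: darkest connected blob near the rim
        mi=np.zeros_like(m); cv2.ellipse(mi,(e[0],(e[1][0]*.6,e[1][1]*.6),e[2]),1,-1)
        ring=(mm>0)&(mi==0); med=np.median(g[mm>0]); ys,xs=np.where(ring&(g<0.62*med)); 
        P=onz(c,e[0],z); t=onz(c,(xs.mean(),ys.mean()),z) if len(xs) else P
        a=np.degrees(np.arctan2(*(t-P)[1::-1])); out.append((P,a)); print("lid px",np.array(e[0]),"ax",np.array(e[1]),"P",P,"tick n",len(xs),"r",np.linalg.norm(t-P),"yaw",a)
    return out
E
python3 - <<'E'
from h import *
im=cv2.imread("pics/w0.png"); c=cal("wrist")
lids(c,im)
g=cv2.cvtColor(im,cv2.COLOR_BGR2GRAY)
for n,(u,v) in {"c3":(235,104),"c2":(248,203)}.items():
    for nm,r0,r1,z in (("foil",21,28,90),("can",33,41,76)):
        cr=cv2.resize(g[v-55:v+55,u-55:u+55],None,fx=4,fy=4,interpolation=cv2.INTER_CUBIC)
        h=cv2.HoughCircles(cr,cv2.HOUGH_GRADIENT_ALT,1.5,300,param1=150,param2=0.6,minRadius=r0*4,maxRadius=r1*4)
        if h is None: print(n,nm,None);continue
        for q in h[0][:2]:
            uv=(q[0]/4+u-55-.4,q[1]/4+v-55-.4); print(n,nm,uv,q[2]/4,onz(c,uv,z))
E
python3 - <<'E'
import cv2
im=cv2.imread("pics/w0.png")
cv2.imwrite("pics/w0d.png",cv2.resize(im[50:310,180:310],None,fx=2.3*2,fy=2.3,interpolation=cv2.INTER_CUBIC) if 0 else cv2.rotate(cv2.resize(im[55:305,185:310],None,fx=3.1,fy=3.1,interpolation=cv2.INTER_CUBIC),cv2.ROTATE_90_CLOCKWISE))
E
```

```text
lid px [364.2  183.65] ax [50.02 53.64] P [474.66  13.57  18.5 ] tick n 10 r 28.387594434865093 yaw -8.134776055116122
lid px [ 15.64 195.41] ax [ 48.25 154.91] P [961.46  29.54  18.5 ] tick n 830 r 83.67789327311849 yaw 83.84854017193773
lid px [410.52  87.99] ax [55.45 62.13] P [ 427.11 -109.75   18.5 ] tick n 13 r 24.086388264807645 yaw -5.531648622636148
c3 foil (np.float32(235.475), np.float32(103.35)) 23.395422 [641.4 -86.3  90. ]
c3 can (np.float32(236.6), np.float32(105.225)) 37.860344 [641.09 -84.88  76.  ]
c2 foil None
c2 can None
```

View pics/w0d.png

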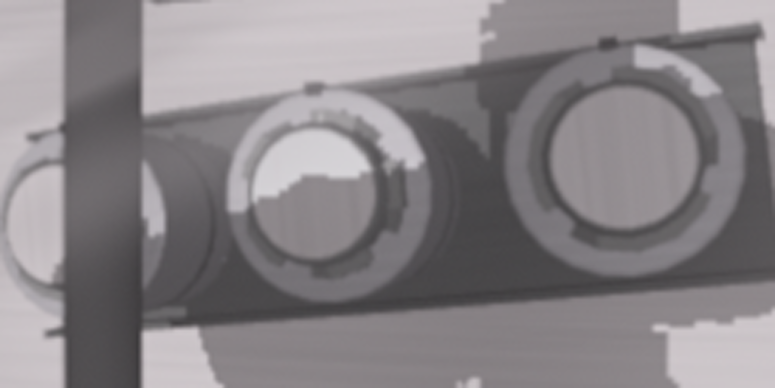

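Canister marks are on the far side. Neck 3 (right) seems to have 4 thread pieces and neck 2 perhaps 5. I shift the wrist to see all three necks at once.

Request:
{"fn": "carry_out", "kwargs": {"increments": [{"dx": -30, "dy": -3, "dz": -15}, {"dx": -60, "dy": -5, "dz": -30}, {"dx": -60, "dy": -5, "dz": -30}, {"dx": -60, "dy": -5, "dz": -30}]}}

```text
schema error: expected keys dx, dy, dz, ax, ay, az, fingers
```

```bash
python3 - <<'E'
from h import *
st(); c,im=snap("wrist","w1"); lids(c,im)
g=cv2.cvtColor(im,cv2.COLOR_BGR2GRAY)
for n,P in {"c3":(641,-87,90),"c2":(632,15,90),"c1":(618,120,90)}.items():
    u,v=np.round(proj(c,P)[0]).astype(int); print(n,u,v)
    for nm,r0,r1,z in (("foil",17,26,90),("can",28,38,76)):
        y0=max(v-50,0);x0=u-50
        cr=cv2.resize(g[y0:v+50,x0:u+50],None,fx=4,fy=4,interpolation=cv2.INTER_CUBIC)
        for p2 in (.7,.5,.3):
            h=cv2.HoughCircles(cr,cv2.HOUGH_GRADIENT_ALT,1.5,300,param1=100,param2=p2,minRadius=r0*4,maxRadius=r1*4)
            if h is not None: break
        if h is None: print(n,nm,None);continue
        q=h[0][0]; uv=(q[0]/4+x0-.4,q[1]/4+y0-.4); print(n,nm,p2,np.array(uv),q[2]/4,onz(c,uv,z))
cv2.imwrite("pics/w1c.png",cv2.resize(im[:260,150:390],None,fx=2.3,fy=2.3,interpolation=cv2.INTER_CUBIC))
E
```

```text
t 0.15 p [624.56   0.   221.72] yawx -90.00800397676143 F [ 1.23  0.02 -0.19] M [-0.01  0.03 -0.02] g 87.02215577326618 q [ 0.26  0.39  0.01 -0.   -1.19 -0.26]
lid px [364.27 183.64] ax [49.93 53.45] P [474.57  13.56  18.5 ] tick n 10 r 28.47884978704415 yaw -8.092575482549567
lid px [ 13.53 188.96] ax [ 57.7  138.89] P [962.48  20.05  18.5 ] tick n 599 r 71.478386354903 yaw 87.67555947879963
lid px [410.53  88.  ] ax [55.67 62.02] P [ 427.1  -109.75   18.5 ] tick n 13 r 24.098796442847267 yaw -5.531812350162464
c3 236 103
c3 foil None
c3 can None
c2 246 201
c2 foil 0.7 [246.6  203.47] 20.685377 [631.06  18.25  90.  ]
c2 can None
c1 258 284
c1 foil None
c1 can None
```

View pics/w1c.png

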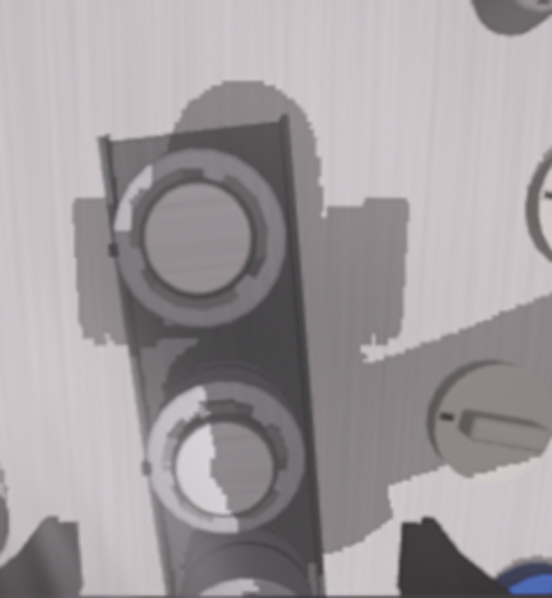

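The call needs every key in each row, so nothing moved. I repeat it in full.

Request:
{"fn": "carry_out", "kwargs": {"increments": [{"dx": -30, "dy": -3, "dz": -15, "ax": 0, "ay": 0, "az": 0, "fingers": -1}, {"dx": -60, "dy": -5, "dz": -30, "ax": 0, "ay": 0, "az": 0, "fingers": -1}, {"dx": -60, "dy": -5, "dz": -30, "ax": 0, "ay": 0, "az": 0, "fingers": -1}, {"dx": -60, "dy": -5, "dz": -30, "ax": 0, "ay": 0, "az": 0, "fingers": -1}]}}

```text
clock: 0.7
position: [629.5, 59.8, 251.8]
tool_rot: [[-0.0, -1.0, -0.001], [-1.0, 0.0, -0.0], [0.0, 0.001, -1.0]]
wrist_force: [0.8, 0.4, -0.1]
grip_width: 87.4
```

```bash
cat >> h.py <<'E'
def circ(c,im,P,rad):
    """centre of a circle of radius rad mm near world P: Hough on the upscaled crop"""
    g=cv2.cvtColor(im,cv2.COLOR_BGR2GRAY); u,v=np.round(proj(c,P)[0]).astype(int)
    rp=c["K"][0,0]*rad/(c["origin"][2]-P[2]); w=int(rp*1.5); y0=max(v-w,0);x0=max(u-w,0)
    cr=cv2.GaussianBlur(cv2.resize(g[y0:v+w,x0:u+w],None,fx=4,fy=4,interpolation=cv2.INTER_CUBIC),(0,0),2)
    h=cv2.HoughCircles(cr,cv2.HOUGH_GRADIENT,1,20,param1=60,param2=20,minRadius=int(rp*3.7),maxRadius=int(rp*4.5))
    if h is None: print("none"); return
    for q in h[0][:3]:
        uv=(q[0]/4+x0-.4,q[1]/4+y0-.4); print("  ",np.array(uv),"r/exp",q[2]/4/rp,onz(c,uv,P[2]))
E
python3 - <<'E'
from h import *
st(); c,im=snap("wrist","w2"); lids(c,im)
for n,P in {"c3":(641,-87,90),"c2":(631,18,90),"c1":(620,122,90)}.items():
    print(n,proj(c,P)); circ(c,im,P,23.5); circ(c,im,(P[0],P[1],76),40)
E
```

```text
t 0.7 p [629.48  59.78 251.84] yawx -90.00217575428302 F [ 0.79  0.45 -0.07] M [0.02 0.01 0.03] g 87.38107168371396 q [ 0.35  0.38  0.08 -0.   -1.27 -0.35]
lid px [363.65 136.28] ax [49.48 53.09] P [475.14  12.84  18.5 ] tick n 0 r 0.0 yaw 0.0
lid px [ 12.3 150.9] ax [ 94.47 218.78] P [983.71  29.78  18.5 ] tick n 654 r 143.47380824502594 yaw 87.12622796455648
lid px [407.06  43.03] ax [53.34 59.72] P [ 427.19 -109.3    18.5 ] tick n 23 r 7.511038222720399 yaw -1.9309345254902692
c3 [[241.49  45.08]]
   [241.22  44.73] r/exp 1.0730263472525328 [641.28 -87.35  90.  ]
   [240.22  47.22] r/exp 1.0987906264449432 [642.94 -87.84  76.  ]
c2 [[251.24 145.03]]
   [251.72 144.97] r/exp 0.9841150242254431 [630.45  17.94  90.  ]
none
c1 [[260.36 229.86]]
   [260.98 227.22] r/exp 0.9609736878758521 [619.26 118.49  90.  ]
none
```

Necks are at c3 (641,-87), c2 (630.5,18) and so c1 about (620,123), with rack yaw about 5.7 degrees. Lid A is at (475,13), yaw -8. I go above it with a half-turned grasp.

Request:
{"fn": "carry_out", "kwargs": {"increments": [{"dx": 25, "dy": 77, "dz": 20, "ax": 0, "ay": 0, "az": 10, "fingers": -1}, {"dx": 47, "dy": 154, "dz": 60, "ax": 0, "ay": 0, "az": 20, "fingers": -1}, {"dx": 47, "dy": 154, "dz": 115, "ax": 0, "ay": 0, "az": 30, "fingers": -0.4}, {"dx": 47, "dy": 154, "dz": 132, "ax": 0, "ay": 0, "az": 40, "fingers": -0.4}, {"dx": 47, "dy": 154, "dz": 132, "ax": 0, "ay": 0, "az": 50, "fingers": -0.4}]}}

```text
clock: 1.38
position: [471.9, 10.9, 117.4]
tool_rot: [[-0.771, -0.637, -0.008], [-0.637, 0.771, -0.002], [0.008, 0.003, -1.0]]
wrist_force: [-0.8, -0.5, 0.3]
grip_width: 65.6
```

Request:
{"fn": "carry_out", "kwargs": {"increments": [{"dx": 0, "dy": 0, "dz": 0, "ax": 0, "ay": 0, "az": 10, "fingers": -0.4}, {"dx": 0, "dy": 0, "dz": 0, "ax": 0, "ay": 0, "az": 20, "fingers": -0.4}, {"dx": 0, "dy": 0, "dz": 0, "ax": 0, "ay": 0, "az": 30, "fingers": -0.4}, {"dx": 0, "dy": 0, "dz": 0, "ax": 0, "ay": 0, "az": 40, "fingers": -0.4}, {"dx": 0, "dy": 0, "dz": 0, "ax": 0, "ay": 0, "az": 48, "fingers": -0.4}, {"dx": 0, "dy": 0, "dz": 0, "ax": 0, "ay": 0, "az": 48, "fingers": -0.4}]}}

```text
clock: 2.12
position: [475.5, 12.2, 120.2]
tool_rot: [[-0.99, 0.139, -0.001], [0.139, 0.99, -0.0], [0.001, -0.0, -1.0]]
wrist_force: [-0.2, -0.1, 1.4]
grip_width: 60.9
```

```bash
python3 - <<'E'
from h import *
st(); c,im=snap("wrist","w3"); print(proj(c,(475,13,18.5)),proj(c,(427,-109,18.5))); L=lids(c,im)
cv2.imwrite("pics/w3b.png",im)
E
```

```text
t 2.125 p [475.52  12.18 120.22] yawx 172.02214826873393 F [-0.22 -0.13  1.44] M [-0.12 -0.11  0.01] g 60.90341403651039 q [ 0.37  0.24 -0.49 -0.   -0.84 -2.08]
[[254.26 196.07]] [[121.08 165.41]]
lid px [255.54 192.87] ax [71.43 72.66] P [471.98  14.67  18.5 ] tick n 2 r 34.505577169994986 yaw -9.613946183874782
lid px [121.91 161.89] ax [73.12 77.72] P [ 423.82 -107.3    18.5 ] tick n 33 r 30.34156678302575 yaw -12.301620993145669
```

View pics/w3b.png

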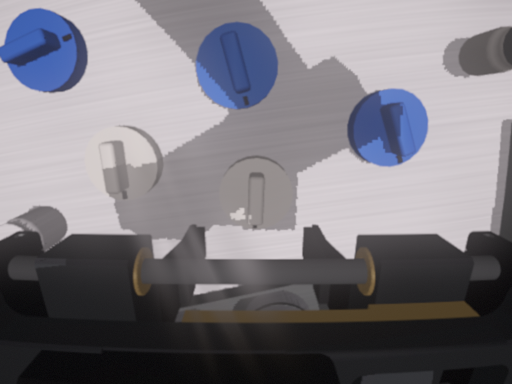

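Lid A shows at (257,193), with its tick at (255,226), and lid B at (122,160). Comparing the two camera headings gives a camera bias of about 2.5 mm, so corrected positions are lid A (474.2,15.4), c2 (630,20.4), c3 (640.6,-84.6) and c1 (619.6,125.4). Grasping lid A.

Request:
{"fn": "carry_out", "kwargs": {"increments": [{"dx": 1.7, "dy": 3, "dz": 50, "ax": 0, "ay": 0, "az": 1, "fingers": -0.4}, {"dx": 1.7, "dy": 3, "dz": 90, "ax": 0, "ay": 0, "az": 1, "fingers": -0.4}, {"dx": 1.7, "dy": 3, "dz": 98, "ax": 0, "ay": 0, "az": 1, "fingers": -0.4}, {"dx": 1.7, "dy": 3, "dz": 98, "ax": 0, "ay": 0, "az": 1, "fingers": 1}, {"dx": 1.7, "dy": 3, "dz": 98, "ax": 0, "ay": 0, "az": 1, "fingers": 1}, {"dx": 1.7, "dy": 3, "dz": 98, "ax": 0, "ay": 0, "az": 1, "fingers": 1}, {"dx": 1.7, "dy": 3, "dz": 98, "ax": 0, "ay": 0, "az": 1, "fingers": 1}, {"dx": 1.7, "dy": 3, "dz": 98, "ax": 0, "ay": 0, "az": 1, "fingers": 1}], "force": 20}}

```text
clock: 3.18
position: [474.9, 16.3, 22.9]
tool_rot: [[-0.988, 0.156, 0.001], [0.156, 0.988, 0.0], [-0.001, 0.0, -1.0]]
wrist_force: [0.7, -0.4, 0.7]
grip_width: 18.9
```

```bash
python3 - <<'E'
from h import *
st(); go((630,20.4,155),-128.5)
E
```

```text
t 3.175 p [474.88  16.31  22.92] yawx 171.00780544665346 F [ 0.72 -0.36  0.71] M [-0.12 -0.12 -0.04] g 18.877858870629765 q [ 0.38  0.39 -0.6   0.   -0.58 -2.11]
d [-152.66   28.34 -131.97] a [ -0.     0.04 -60.49]
```

Request:
{"fn": "carry_out", "kwargs": {"increments": [{"dx": 0, "dy": 0, "dz": 0, "ax": 0, "ay": 0, "az": 0, "fingers": 1}, {"dx": 0, "dy": 0, "dz": 0, "ax": 0, "ay": 0, "az": 0, "fingers": 1}, {"dx": 0, "dy": 0, "dz": 0, "ax": 0, "ay": 0, "az": 0, "fingers": 1}, {"dx": 0, "dy": 0, "dz": -40, "ax": 0, "ay": 0, "az": 0, "fingers": 1}, {"dx": 0, "dy": 0, "dz": -90, "ax": 0, "ay": 0, "az": 0, "fingers": 1}, {"dx": 0, "dy": 0, "dz": -132, "ax": 0, "ay": 0, "az": 0, "fingers": 1}, {"dx": 0, "dy": 0, "dz": -132, "ax": 0, "ay": 0, "az": 0, "fingers": 1}]}}

```text
clock: 4.05
position: [476.8, 17.0, 157.5]
tool_rot: [[-0.988, 0.156, 0.008], [0.156, 0.988, 0.003], [-0.007, 0.004, -1.0]]
wrist_force: [0.7, -0.7, -1.3]
grip_width: 14.0
```

Request:
{"fn": "carry_out", "kwargs": {"increments": [{"dx": -40, "dy": 7, "dz": 0, "ax": 0, "ay": 0, "az": -10, "fingers": 1}, {"dx": -80, "dy": 14, "dz": 0, "ax": 0, "ay": 0, "az": -20, "fingers": 1}, {"dx": -120, "dy": 21, "dz": 0, "ax": 0, "ay": 0, "az": -30, "fingers": 1}, {"dx": -145, "dy": 27, "dz": 0, "ax": 0, "ay": 0, "az": -40, "fingers": 1}, {"dx": -152.6, "dy": 28.3, "dz": 0, "ax": 0, "ay": 0, "az": -50, "fingers": 1}, {"dx": -152.6, "dy": 28.3, "dz": 0, "ax": 0, "ay": 0, "az": -60, "fingers": 1}, {"dx": -152.6, "dy": 28.3, "dz": 0, "ax": 0, "ay": 0, "az": -60.5, "fingers": 1}]}}

```text
clock: 4.92
position: [629.0, 20.3, 152.3]
tool_rot: [[-0.624, -0.781, -0.004], [-0.781, 0.624, -0.0], [0.003, 0.003, -1.0]]
wrist_force: [-1.1, 0.1, -1.2]
grip_width: 13.3
```

```bash
python3 - <<'E'
from h import *
st(); c,im=snap("wrist","w4"); 
for n,P in {"c3":(640.6,-84.6,90),"c2":(630,20.4,90),"c1":(619.6,125,90)}.items():
    print(n,proj(c,P)); circ(c,im,P,23.5)
cv2.imwrite("pics/w4b.png",im)
E
```

```text
t 4.925 p [628.99  20.25 152.27] yawx -128.61404406938658 F [-1.13  0.11 -1.22] M [ 0.04  0.01 -0.02] g 13.344330142543376 q [ 0.29  0.45 -0.08 -0.   -1.05 -0.96]
c3 [[155.95 117.79]]
   [155.22 118.97] r/exp 0.9272261428768873 [641.66 -84.31  90.  ]
   [152.97 113.72] r/exp 0.9525601897923454 [640.3  -88.31  90.  ]
c2 [[251.45 210.04]]
none
c1 [[331.06 286.76]]
none
```

View pics/w4b.png

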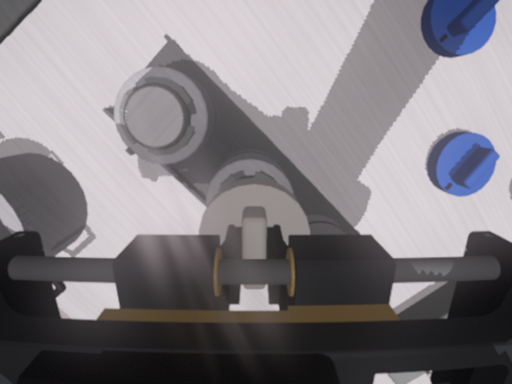

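The held lid's cap spans columns 200 to 308 with its top edge near row 185. Neck 3 is at (156,118) and neck 2 lies partly under the lid. I check the lid's offset in the hand and measure c3 again from this heading.

```bash
python3 - <<'E'
from h import *
im=cv2.imread("pics/w4.png"); c=cal("wrist"); s=r.read_state(); p=np.array(s["position"])
g=cv2.GaussianBlur(cv2.cvtColor(im,cv2.COLOR_BGR2GRAY),(0,0),1)
R=np.array(s["tool_rot"])
for nm,h,rad in (("captop",148.8,36),("skirt",130.3,36)):
    th=np.linspace(0,2*np.pi,73); C=np.c_[p[0]+rad*np.cos(th),p[1]+rad*np.sin(th),0*th+h]; q=proj(c,C); print(nm,q.min(0),q.max(0),"bar top", proj(c,[p+R@np.array([sx*23,0,-20.5]) for sx in (1,-1)]).ravel())
print("column 255",g[165:200,255]); print("col 235",g[165:205,235]); print("row 225", g[225,195:212],g[225,298:315])
b=cv2.GaussianBlur((im[:,:,2].astype(np.float32)-im[:,:,0]),(0,0),1.2)
print(b[165:200,255])
E
```

```text
captop [196.03 183.99] [308.22 286.95] bar top [251.85 218.61 252.04 292.2 ]
skirt [201.06 177.39] [303.32 272.44] bar top [251.85 218.61 252.04 292.2 ]
column 255 [130 131 131 132 131 127 121 116 111 106 101  98  98  99  99  99 100 103
 113 128 140 145 146 146 146 146 146 146 146 146 146 146 146 146 146]
col 235 [129 129 129 129 129 127 123 114 103  96  93  93  93  93  93  95  97  99
 100 102 105 113 126 137 144 146 146 146 146 146 146 146 146 145 145 145
 145 145 145 145]
row 225 [207 208 207 203 192 175 159 151 149 148 148 148 148 148 148 148 148] [143 143 143 143 143 143 143 143 141 134 118 100  88  84  84  85  85]
[-1.17 -1.15 -1.11 -1.12 -1.16 -1.09 -0.81 -0.44 -0.08  0.36  1.01  1.9
  2.97  4.    4.73  5.09  5.21  5.4   5.87  6.44  6.86  7.09  7.23  7.39
  7.5   7.56  7.59  7.64  7.69  7.76  7.83  7.82  7.69  7.43  7.18]
```

Request:
{"fn": "carry_out", "kwargs": {"increments": [{"dx": 0, "dy": 0, "dz": 20, "ax": 0, "ay": 0, "az": 0, "fingers": 1}, {"dx": 0, "dy": 0, "dz": 37, "ax": 0, "ay": 0, "az": 0, "fingers": 1}, {"dx": 0, "dy": 0, "dz": 40, "ax": 0, "ay": 0, "az": 0, "fingers": 1}, {"dx": 0, "dy": 0, "dz": 43, "ax": 0, "ay": 0, "az": 0, "fingers": 1}, {"dx": 0, "dy": 0, "dz": 45, "ax": 0, "ay": 0, "az": 0, "fingers": 1}, {"dx": 0, "dy": 0, "dz": 46, "ax": 0, "ay": 0, "az": 0, "fingers": 1}, {"dx": 0, "dy": 0, "dz": 46, "ax": 0, "ay": 0, "az": 0, "fingers": 1}], "force": 10}}

```text
clock: 5.85
position: [630.6, 20.1, 109.6]
tool_rot: [[-0.622, -0.783, 0.002], [-0.783, 0.622, -0.0], [-0.001, -0.002, -1.0]]
wrist_force: [0.1, -0.8, 2.6]
grip_width: 14.1
```

```bash
python3 - <<'E'
from h import *
st()
E
```

```text
t 5.85 p [630.63  20.07 109.59] yawx -128.48755697185248 F [ 0.14 -0.76  2.61] M [-0.61 -0.25 -0.04] g 14.05621139679284 q [ 0.29  0.49 -0.13  0.   -0.95 -0.96]
```

Request:
{"fn": "carry_out", "kwargs": {"increments": [{"dx": 0, "dy": 0, "dz": 1, "ax": 0, "ay": 0, "az": 0, "fingers": 1}, {"dx": 0, "dy": 0, "dz": 2, "ax": 0, "ay": 0, "az": 0, "fingers": 1}, {"dx": 0, "dy": 0, "dz": 2, "ax": 0, "ay": 0, "az": 0, "fingers": 1}]}}

```text
clock: 6.22
position: [630.3, 19.8, 106.6]
tool_rot: [[-0.623, -0.783, 0.001], [-0.783, 0.623, -0.001], [0.0, -0.001, -1.0]]
wrist_force: [2.4, -4.3, 1.9]
grip_width: 13.9
```

Request:
{"fn": "carry_out", "kwargs": {"increments": [{"dx": 0, "dy": 0, "dz": 1, "ax": 0, "ay": 0, "az": 0, "fingers": 1}, {"dx": 0, "dy": 0, "dz": 2, "ax": 0, "ay": 0, "az": 0, "fingers": 1}, {"dx": 0, "dy": 0, "dz": 2, "ax": 0, "ay": 0, "az": 0, "fingers": 1}]}}

```text
clock: 6.6
position: [630.3, 19.6, 106.1]
tool_rot: [[-0.622, -0.783, 0.001], [-0.783, 0.622, -0.001], [0.0, -0.002, -1.0]]
wrist_force: [0.3, -5.4, 6.9]
grip_width: 14.5
```

```bash
python3 - <<'E'
from h import *
st()
E
```

```text
t 6.6 p [630.3   19.63 106.05] yawx -128.48255819543672 F [ 0.28 -5.42  6.95] M [-1.66 -0.14  0.  ] g 14.531629792340707 q [ 0.29  0.49 -0.13  0.   -0.95 -0.96]
```

The lid rests on the flat tops at z 106. The neck pushes it toward -y, so I shift slightly and turn clockwise with a light push.

Request:
{"fn": "carry_out", "kwargs": {"increments": [{"dx": 1, "dy": -0.8, "dz": 0, "ax": 0, "ay": 0, "az": 0, "fingers": 1}, {"dx": 1, "dy": -0.8, "dz": 0, "ax": 0, "ay": 0, "az": 10, "fingers": 1}, {"dx": 1, "dy": -0.8, "dz": 1, "ax": 0, "ay": 0, "az": 20, "fingers": 1}, {"dx": 1, "dy": -0.8, "dz": 2, "ax": 0, "ay": 0, "az": 28, "fingers": 1}, {"dx": 1, "dy": -0.8, "dz": 2, "ax": 0, "ay": 0, "az": 36, "fingers": 1}, {"dx": 1, "dy": -0.8, "dz": 2, "ax": 0, "ay": 0, "az": 42, "fingers": 1}, {"dx": 1, "dy": -0.8, "dz": 3, "ax": 0, "ay": 0, "az": 46, "fingers": 1}, {"dx": 1, "dy": -0.8, "dz": 3, "ax": 0, "ay": 0, "az": 46, "fingers": 1}]}}

```text
clock: 7.6
position: [631.0, 20.3, 102.3]
tool_rot: [[-0.995, -0.098, 0.003], [-0.098, 0.995, 0.002], [-0.003, 0.001, -1.0]]
wrist_force: [1.8, 1.0, 3.7]
grip_width: 14.2
```

```bash
python3 - <<'E'
from h import *
st()
E
```

```text
t 7.6 p [630.97  20.31 102.33] yawx -174.3908427061041 F [1.78 0.99 3.68] M [ 0.31 -0.66  0.2 ] g 14.244284881367921 q [ 0.29  0.5  -0.13 -0.   -0.94 -1.76]
```

Request:
{"fn": "carry_out", "kwargs": {"increments": [{"dx": 0, "dy": 0, "dz": 2, "ax": 0, "ay": 0, "az": 0, "fingers": 1}, {"dx": 0, "dy": 0, "dz": 4, "ax": 0, "ay": 0, "az": 1, "fingers": 1}, {"dx": 0, "dy": 0, "dz": 4, "ax": 0, "ay": 0, "az": 2, "fingers": 1}, {"dx": 0, "dy": 0, "dz": 4, "ax": 0, "ay": 0, "az": 2, "fingers": 1}]}}

```text
clock: 8.1
position: [630.8, 20.1, 99.5]
tool_rot: [[-0.998, -0.064, 0.003], [-0.064, 0.998, 0.001], [-0.003, 0.001, -1.0]]
wrist_force: [0.2, 1.4, 10.6]
grip_width: 14.2
```

```bash
python3 - <<'E'
from h import *
st()
E
```

```text
t 8.1 p [630.78  20.09  99.51] yawx -176.35559790856718 F [ 0.24  1.44 10.61] M [0.43 0.05 0.22] g 14.183771810736232 q [ 0.29  0.5  -0.14 -0.   -0.93 -1.79]
```

Request:
{"fn": "carry_out", "kwargs": {"increments": [{"dx": 0, "dy": 0, "dz": 0, "ax": 0, "ay": 0, "az": 4, "fingers": 1}, {"dx": 0, "dy": 0, "dz": 0, "ax": 0, "ay": 0, "az": 8, "fingers": 1}, {"dx": 0, "dy": 0, "dz": 0, "ax": 0, "ay": 0, "az": 8, "fingers": 1}]}}

```text
clock: 8.48
position: [630.6, 20.0, 99.2]
tool_rot: [[-0.997, 0.076, 0.002], [0.076, 0.997, 0.001], [-0.002, 0.001, -1.0]]
wrist_force: [-0.4, 1.5, 7.7]
grip_width: 16.4
```

```bash
python3 - <<'E'
from h import *
s=st(); T=s["joint_torque"]; print(np.array(T))
E
```

```text
t 8.475 p [630.61  19.99  99.19] yawx 175.63806206177773 F [-0.36  1.52  7.75] M [ 0.32 -0.01  0.38] g 16.432347034296708 q [ 0.29  0.5  -0.14 -0.   -0.93 -1.93]
[ -1.16 -36.94  13.25   2.68  -0.13  -0.39]
```

The jaws were pried open from 14.2 to 16.4 mm, so the lid met a stop, and z is about 99. I release it, rise and look.

Request:
{"fn": "carry_out", "kwargs": {"increments": [{"dx": 0, "dy": 0, "dz": -2, "ax": 0, "ay": 0, "az": -9, "fingers": -0.3}, {"dx": 0, "dy": 0, "dz": -2, "ax": 0, "ay": 0, "az": -10, "fingers": -0.3}, {"dx": 0, "dy": 0, "dz": -2, "ax": 0, "ay": 0, "az": -10, "fingers": -0.3}, {"dx": 0, "dy": 0, "dz": -2, "ax": 0, "ay": 0, "az": -10, "fingers": -0.3}, {"dx": 0, "dy": 0, "dz": -40, "ax": 0, "ay": 0, "az": -10, "fingers": -0.3}, {"dx": 0, "dy": 0, "dz": -100, "ax": 0, "ay": 0, "az": -10, "fingers": -0.3}, {"dx": 0, "dy": 0, "dz": -100, "ax": 0, "ay": 0, "az": -10, "fingers": -0.3}, {"dx": 0, "dy": 0, "dz": -100, "ax": 0, "ay": 0, "az": -10, "fingers": -0.3}]}}

```text
clock: 9.48
position: [629.3, 19.1, 197.2]
tool_rot: [[-0.995, -0.095, -0.001], [-0.095, 0.995, 0.001], [0.001, 0.001, -1.0]]
wrist_force: [-0.4, -0.4, -1.8]
grip_width: 56.5
```

```bash
python3 - <<'E'
from h import *
st(); S,si=snap("side","s1"); W,wi=snap("wrist","w5")
u,v=proj(S,(630,18,90))[0].astype(int); print(u,v); a=cv2.resize(si[v-55:v+55,u-75:u+75],(600,440),interpolation=cv2.INTER_CUBIC)
lids(W,wi,94.5)
cv2.imwrite("pics/m1.png",a)
E
```

```text
t 9.475 p [629.33  19.09 197.23] yawx -174.55247785364094 F [-0.38 -0.45 -1.78] M [-0.07 -0.09  0.03] g 56.48320952527268 q [ 0.29  0.41 -0.02 -0.   -1.14 -1.76]
277 190
lid px [254.72 196.09] ax [71.39 71.76] P [628.13  20.41  94.5 ] tick n 0 r 0.0 yaw 0.0
lid px [154.65  -3.14] ax [51.08 63.32] P [462.5  -80.02  94.5 ] tick n 74 r 17.155502734874805 yaw 46.840737808312035
```

View pics/m1.png

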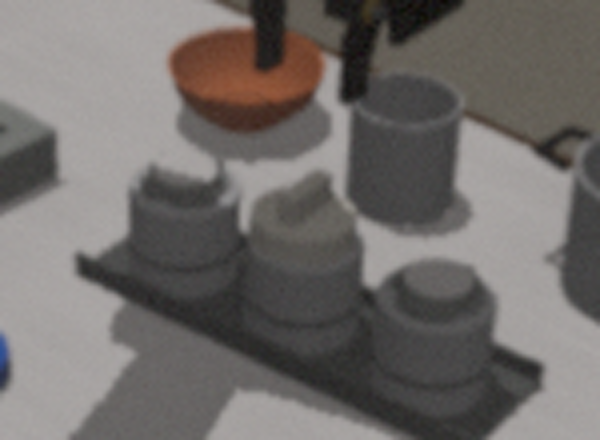

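The side crop shows the middle canister with the lid apparently level and down, its bar at (310,195). I confirm by touching the bar's top (118.5 if home) near both ends with closed fingers.

Request:
{"fn": "carry_out", "kwargs": {"increments": [{"dx": 14, "dy": 1, "dz": 30, "ax": 0, "ay": 0, "az": 0, "fingers": 1}, {"dx": 14, "dy": 1, "dz": 60, "ax": 0, "ay": 0, "az": 0, "fingers": 1}, {"dx": 14, "dy": 1, "dz": 72, "ax": 0, "ay": 0, "az": 0, "fingers": 1}, {"dx": 14, "dy": 1, "dz": 72, "ax": 0, "ay": 0, "az": 0, "fingers": 1}, {"dx": 14, "dy": 1, "dz": 76, "ax": 0, "ay": 0, "az": 0, "fingers": 1}, {"dx": 14, "dy": 1, "dz": 78, "ax": 0, "ay": 0, "az": 0, "fingers": 1}, {"dx": 14, "dy": 1, "dz": 80, "ax": 0, "ay": 0, "az": 0, "fingers": 1}, {"dx": 14, "dy": 1, "dz": 80, "ax": 0, "ay": 0, "az": 0, "fingers": 1}]}}

```text
clock: 10.58
position: [617.3, 18.9, 120.6]
tool_rot: [[-0.995, -0.097, 0.005], [-0.097, 0.995, 0.0], [-0.005, -0.0, -1.0]]
wrist_force: [-1.4, 0.8, 7.8]
grip_width: 0.4
```

Request:
{"fn": "carry_out", "kwargs": {"increments": [{"dx": 0, "dy": 0, "dz": -8, "ax": 0, "ay": 0, "az": 0, "fingers": 1}, {"dx": -28, "dy": 0, "dz": -8, "ax": 0, "ay": 0, "az": 0, "fingers": 1}, {"dx": -28, "dy": 0, "dz": -4, "ax": 0, "ay": 0, "az": 0, "fingers": 1}, {"dx": -28, "dy": 0, "dz": -2, "ax": 0, "ay": 0, "az": 0, "fingers": 1}, {"dx": -28, "dy": 0, "dz": 0, "ax": 0, "ay": 0, "az": 0, "fingers": 1}, {"dx": -28, "dy": 0, "dz": 0, "ax": 0, "ay": 0, "az": 0, "fingers": 1}]}}

```text
clock: 11.32
position: [643.8, 21.5, 119.9]
tool_rot: [[-0.995, -0.097, 0.002], [-0.097, 0.995, -0.0], [-0.002, -0.0, -1.0]]
wrist_force: [-2.8, 0.0, 7.6]
grip_width: 0.8
```

Request:
{"fn": "carry_out", "kwargs": {"increments": [{"dx": 0, "dy": 0, "dz": -40, "ax": 0, "ay": 0, "az": 0, "fingers": -0.4}, {"dx": 60, "dy": -50, "dz": -60, "ax": 0, "ay": 0, "az": 0, "fingers": -0.4}, {"dx": 120, "dy": -80, "dz": -60, "ax": 0, "ay": 0, "az": 0, "fingers": -0.4}, {"dx": 170, "dy": -110, "dz": -40, "ax": 0, "ay": 0, "az": 0, "fingers": -0.4}, {"dx": 190, "dy": -130, "dz": -20, "ax": 0, "ay": 0, "az": 0, "fingers": -0.4}, {"dx": 190, "dy": -145, "dz": 0, "ax": 0, "ay": 0, "az": 0, "fingers": -0.4}, {"dx": 190, "dy": -145, "dz": 0, "ax": 0, "ay": 0, "az": 0, "fingers": -0.4}]}}

```text
clock: 12.2
position: [466.4, -141.9, 116.5]
tool_rot: [[-0.996, -0.094, -0.004], [-0.094, 0.996, 0.0], [0.004, 0.0, -1.0]]
wrist_force: [0.5, -0.8, 0.4]
grip_width: 58.4
```

```bash
python3 - <<'E'
from h import *
st(); W,wi=snap("wrist","w6"); lids(W,wi)
E
```

```text
t 12.2 p [ 466.39 -141.9   116.49] yawx -174.62384216094267 F [ 0.45 -0.8   0.44] M [-0.05 -0.18  0.03] g 58.418948595592525 q [ 0.04  0.27 -0.47 -0.   -0.84 -1.52]
lid px [291.94 157.81] ax [75.07 77.47] P [ 424.52 -109.8    18.5 ] tick n 17 r 31.70149093558112 yaw -5.4779932163001765
```

Touches read z 120.6 and 119.9, so the lid is level and down; flat tops would read 126. Next is lid B at about (427,-109), to be tried on c3 first.

Request:
{"fn": "carry_out", "kwargs": {"increments": [{"dx": 18, "dy": 18, "dz": 20, "ax": 0, "ay": 0, "az": 6, "fingers": -0.4}, {"dx": 36, "dy": 36.5, "dz": 40, "ax": 0, "ay": 0, "az": 12, "fingers": -0.4}, {"dx": 36, "dy": 36.5, "dz": 80, "ax": 0, "ay": 0, "az": 12.4, "fingers": -0.4}, {"dx": 36, "dy": 36.5, "dz": 94.5, "ax": 0, "ay": 0, "az": 12.4, "fingers": -0.4}, {"dx": 36, "dy": 36.5, "dz": 94.5, "ax": 0, "ay": 0, "az": 12.4, "fingers": 1}, {"dx": 36, "dy": 36.5, "dz": 94.5, "ax": 0, "ay": 0, "az": 12.4, "fingers": 1}, {"dx": 36, "dy": 36.5, "dz": 94.5, "ax": 0, "ay": 0, "az": 12.4, "fingers": 1}, {"dx": 36, "dy": 36.5, "dz": 94.5, "ax": 0, "ay": 0, "az": 12.4, "fingers": 1}], "force": 20}}

```text
clock: 13.25
position: [429.6, -108.3, 23.7]
tool_rot: [[-0.993, 0.12, 0.002], [0.12, 0.993, 0.0], [-0.001, 0.0, -1.0]]
wrist_force: [0.0, 0.9, 0.0]
grip_width: 28.9
```

Request:
{"fn": "carry_out", "kwargs": {"increments": [{"dx": 0, "dy": 0, "dz": 0, "ax": 0, "ay": 0, "az": 0, "fingers": 1}, {"dx": 0, "dy": 0, "dz": 0, "ax": 0, "ay": 0, "az": 0, "fingers": 1}, {"dx": 0, "dy": 0, "dz": 0, "ax": 0, "ay": 0, "az": 0, "fingers": 1}, {"dx": 0, "dy": 0, "dz": 0, "ax": 0, "ay": 0, "az": 0, "fingers": 1}]}}

```text
clock: 13.75
position: [429.2, -108.4, 23.3]
tool_rot: [[-0.993, 0.12, 0.0], [0.12, 0.993, -0.0], [-0.0, -0.0, -1.0]]
wrist_force: [-1.4, -0.9, 4.1]
grip_width: 14.1
```

Request:
{"fn": "carry_out", "kwargs": {"increments": [{"dx": 0, "dy": 0, "dz": -40, "ax": 0, "ay": 0, "az": 0, "fingers": 1}, {"dx": 0, "dy": 0, "dz": -90, "ax": 0, "ay": 0, "az": 0, "fingers": 1}, {"dx": 0, "dy": 0, "dz": -133, "ax": 0, "ay": 0, "az": 0, "fingers": 1}, {"dx": -55, "dy": 13, "dz": -133, "ax": 0, "ay": 0, "az": -10, "fingers": 1}, {"dx": -110, "dy": 26, "dz": -133, "ax": 0, "ay": 0, "az": -20, "fingers": 1}, {"dx": -160, "dy": 39, "dz": -133, "ax": 0, "ay": 0, "az": -30, "fingers": 1}, {"dx": -209.4, "dy": 50.4, "dz": -133, "ax": 0, "ay": 0, "az": -40, "fingers": 1}, {"dx": -209.4, "dy": 50.4, "dz": -133, "ax": 0, "ay": 0, "az": -50, "fingers": 1}]}}

```text
clock: 14.75
position: [645.5, -82.8, 153.4]
tool_rot: [[-0.726, -0.688, -0.002], [-0.688, 0.726, 0.0], [0.001, 0.001, -1.0]]
wrist_force: [-1.6, -0.2, -1.0]
grip_width: 14.1
```

Request:
{"fn": "carry_out", "kwargs": {"increments": [{"dx": 0, "dy": 0, "dz": 0, "ax": 0, "ay": 0, "az": -8.5, "fingers": 1}, {"dx": 0, "dy": 0, "dz": 0, "ax": 0, "ay": 0, "az": -8.5, "fingers": 1}, {"dx": 0, "dy": 0, "dz": 0, "ax": 0, "ay": 0, "az": -8.5, "fingers": 1}]}}

```text
clock: 15.12
position: [642.8, -83.4, 155.6]
tool_rot: [[-0.623, -0.782, -0.001], [-0.782, 0.623, 0.0], [0.0, 0.001, -1.0]]
wrist_force: [0.1, 0.1, -1.5]
grip_width: 13.7
```

```bash
python3 - <<'E'
from h import *
s=st(); go((641,-84.5,110),-128.5); c,im=snap("wrist","w7")
p=np.array(s["position"]); g=cv2.GaussianBlur(cv2.cvtColor(im,cv2.COLOR_BGR2GRAY),(0,0),1)
th=np.linspace(0,2*np.pi,73); C=np.c_[p[0]+36*np.cos(th),p[1]+36*np.sin(th),0*th+p[2]-3.5]; q=proj(c,C); print("pred cap top row",q.min(0))
print("col 255",g[165:200,255])
cv2.imwrite("pics/w7b.png",im)
E
```

```text
t 15.125 p [642.78 -83.38 155.59] yawx -128.52490805057687 F [ 0.11  0.13 -1.5 ] M [-0.04 -0.04 -0.06] g 13.69722019463334 q [ 0.12  0.47 -0.02 -0.   -1.07 -0.79]
d [ 1.97  0.66 45.59] a [ 0.04 -0.02 -0.02]
pred cap top row [195.93 184.15]
col 255 [121 106  95  95  98 100 100  98  97  97  98  99 100 104 115 130 141 145
 146 146 146 146 146 146 146 145 145 145 145 145 145 145 145 145 144]
```

Lid B sits about 2.7 mm off the TCP, toward the camera, and I compensate for it. Lowering onto c3.

Request:
{"fn": "carry_out", "kwargs": {"increments": [{"dx": -0.5, "dy": 0.8, "dz": 20, "ax": 0, "ay": 0, "az": 0, "fingers": 1}, {"dx": -0.5, "dy": 0.8, "dz": 38, "ax": 0, "ay": 0, "az": 0, "fingers": 1}, {"dx": -0.5, "dy": 0.8, "dz": 42, "ax": 0, "ay": 0, "az": 0, "fingers": 1}, {"dx": -0.5, "dy": 0.8, "dz": 45, "ax": 0, "ay": 0, "az": 0, "fingers": 1}, {"dx": -0.5, "dy": 0.8, "dz": 47, "ax": 0, "ay": 0, "az": 0, "fingers": 1}, {"dx": -0.5, "dy": 0.8, "dz": 49, "ax": 0, "ay": 0, "az": 0, "fingers": 1}, {"dx": -0.5, "dy": 0.8, "dz": 50, "ax": 0, "ay": 0, "az": 0, "fingers": 1}, {"dx": -0.5, "dy": 0.8, "dz": 50, "ax": 0, "ay": 0, "az": 0, "fingers": 1}], "force": 10}}

```text
clock: 16.18
position: [643.5, -82.8, 106.8]
tool_rot: [[-0.621, -0.784, 0.002], [-0.784, 0.621, -0.0], [-0.001, -0.002, -1.0]]
wrist_force: [0.5, -2.0, 0.8]
grip_width: 13.9
```

```bash
python3 - <<'E'
from h import *
st()
E
```

```text
t 16.175 p [643.51 -82.75 106.82] yawx -128.3885949533571 F [ 0.48 -2.02  0.79] M [-0.45 -0.4  -0.  ] g 13.890959780166597 q [ 0.12  0.52 -0.08  0.   -0.97 -0.79]
```

Request:
{"fn": "carry_out", "kwargs": {"increments": [{"dx": 0, "dy": 0, "dz": 1.5, "ax": 0, "ay": 0, "az": 0, "fingers": 1}, {"dx": 0, "dy": -0.5, "dz": 1.5, "ax": 0, "ay": 0, "az": 10, "fingers": 1}, {"dx": 0.2, "dy": -0.9, "dz": 2, "ax": 0, "ay": 0, "az": 20, "fingers": 1}, {"dx": 0.3, "dy": -1.3, "dz": 3, "ax": 0, "ay": 0, "az": 28, "fingers": 1}, {"dx": 0.5, "dy": -1.6, "dz": 3, "ax": 0, "ay": 0, "az": 36, "fingers": 1}, {"dx": 0.7, "dy": -1.8, "dz": 3, "ax": 0, "ay": 0, "az": 42, "fingers": 1}, {"dx": 0.8, "dy": -1.9, "dz": 4, "ax": 0, "ay": 0, "az": 46, "fingers": 1}, {"dx": 0.8, "dy": -1.9, "dz": 4, "ax": 0, "ay": 0, "az": 46, "fingers": 1}]}}

```text
clock: 17.18
position: [646.5, -84.7, 106.1]
tool_rot: [[-0.995, -0.099, 0.007], [-0.099, 0.995, -0.002], [-0.007, -0.002, -1.0]]
wrist_force: [-0.1, -0.5, 11.0]
grip_width: 14.3
```

```bash
python3 - <<'E'
from h import *
st()
E
```

```text
t 17.175 p [646.49 -84.73 106.09] yawx -174.29435621657822 F [-0.06 -0.49 11.  ] M [-0.34 -0.12  0.15] g 14.318903488939057 q [ 0.12  0.52 -0.08  0.   -0.96 -1.59]
```

No sink: z stays at 106 under 11 N, so lid B does not fit c3. I turn back, lift and go to c1.

Request:
{"fn": "carry_out", "kwargs": {"increments": [{"dx": 0, "dy": 0, "dz": -3, "ax": 0, "ay": 0, "az": 0, "fingers": 1}, {"dx": 0, "dy": 0.5, "dz": -4, "ax": 0, "ay": 0, "az": -10, "fingers": 1}, {"dx": 0.2, "dy": 0.9, "dz": -4, "ax": 0, "ay": 0, "az": -20, "fingers": 1}, {"dx": 0.3, "dy": 1.3, "dz": -4, "ax": 0, "ay": 0, "az": -30, "fingers": 1}, {"dx": 0.5, "dy": 1.7, "dz": -4, "ax": 0, "ay": 0, "az": -40, "fingers": 1}, {"dx": 0.8, "dy": 1.9, "dz": -6, "ax": 0, "ay": 0, "az": -46, "fingers": 1}, {"dx": 0.8, "dy": 1.9, "dz": -30, "ax": 0, "ay": 0, "az": -46, "fingers": 1}, {"dx": 0.8, "dy": 1.9, "dz": -63, "ax": 0, "ay": 0, "az": -46, "fingers": 1}], "force": 20}}

```text
clock: 18.18
position: [640.8, -82.2, 163.2]
tool_rot: [[-0.622, -0.783, -0.007], [-0.783, 0.622, 0.001], [0.003, 0.006, -1.0]]
wrist_force: [0.3, 0.3, -0.9]
grip_width: 13.8
```

Request:
{"fn": "carry_out", "kwargs": {"increments": [{"dx": 0, "dy": 0, "dz": 0, "ax": 0, "ay": 0, "az": 0, "fingers": 1}, {"dx": -37, "dy": 37, "dz": 0, "ax": 0, "ay": 0, "az": 0, "fingers": 1}, {"dx": -74, "dy": 74, "dz": 0, "ax": 0, "ay": 0, "az": 0, "fingers": 1}, {"dx": -111, "dy": 111, "dz": 0, "ax": 0, "ay": 0, "az": 0, "fingers": 1}, {"dx": -149, "dy": 147, "dz": 0, "ax": 0, "ay": 0, "az": 0, "fingers": 1}, {"dx": -149, "dy": 147, "dz": 0, "ax": 0, "ay": 0, "az": 0, "fingers": 1}, {"dx": -149, "dy": 147, "dz": 0, "ax": 0, "ay": 0, "az": 0, "fingers": 1}]}}

```text
clock: 19.05
position: [619.0, 125.4, 163.6]
tool_rot: [[-0.621, -0.784, -0.003], [-0.784, 0.621, -0.001], [0.003, 0.002, -1.0]]
wrist_force: [0.3, 0.9, -1.2]
grip_width: 14.0
```

```bash
python3 - <<'E'
from h import *
s=st(); go((621.9,126.7,110),-128.5); c,im=snap("wrist","w8")
p=np.array(s["position"]); g=cv2.GaussianBlur(cv2.cvtColor(im,cv2.COLOR_BGR2GRAY),(0,0),1)
th=np.linspace(0,2*np.pi,73); C=np.c_[p[0]+36*np.cos(th),p[1]+36*np.sin(th),0*th+p[2]-3.5]; q=proj(c,C); print("pred cap top row",q.min(0))
print("col 255",g[165:200,255])
circ(c,im,(620.2,124.6,90),23.5); circ(c,im,(641,-84.6,90),23.5); lids(c,im,94.5)
E
```

```text
t 19.05 p [619.05 125.37 163.61] yawx -128.38899137706778 F [ 0.29  0.94 -1.18] M [-0.03 -0.08 -0.01] g 13.952792113576626 q [ 0.46  0.44 -0.06 -0.   -1.08 -1.12]
d [-2.95 -1.52 53.6 ] a [ 0.11 -0.15  0.11]
pred cap top row [195.89 184.18]
col 255 [121 109  99  94  94  94  94  95  96  99 101 101 102 106 117 131 141 145
 146 146 146 146 146 146 146 146 146 146 146 146 146 146 146 146 145]
none
   [62.73 23.23] r/exp 0.9322416106235191 [642.54 -83.13  90.  ]
lid px [253.97 218.91] ax [ 82.63 108.33] P [624.94 135.08  94.5 ] tick n 744 r 24.98623337946751 yaw 55.00141470483663
lid px [160.49 114.69] ax [87.66 94.43] P [628.44  19.72  94.5 ] tick n 0 r 0.0 yaw 0.0
```

Request:
{"fn": "carry_out", "kwargs": {"increments": [{"dx": -2.9, "dy": -1.5, "dz": 28, "ax": 0, "ay": 0, "az": 0, "fingers": 1}, {"dx": -2.9, "dy": -1.5, "dz": 46, "ax": 0, "ay": 0, "az": 0, "fingers": 1}, {"dx": -2.9, "dy": -1.5, "dz": 50, "ax": 0, "ay": 0, "az": 0, "fingers": 1}, {"dx": -2.9, "dy": -1.5, "dz": 53, "ax": 0, "ay": 0, "az": 0, "fingers": 1}, {"dx": -2.9, "dy": -1.5, "dz": 55, "ax": 0, "ay": 0, "az": 0, "fingers": 1}, {"dx": -2.9, "dy": -1.5, "dz": 57, "ax": 0, "ay": 0, "az": 0, "fingers": 1}, {"dx": -2.9, "dy": -1.5, "dz": 59, "ax": 0, "ay": 0, "az": 0, "fingers": 1}, {"dx": -2.9, "dy": -1.5, "dz": 59, "ax": 0, "ay": 0, "az": 0, "fingers": 1}], "force": 10}}

```text
clock: 20.1
position: [623.1, 126.6, 107.0]
tool_rot: [[-0.621, -0.784, 0.0], [-0.784, 0.621, -0.0], [0.0, -0.001, -1.0]]
wrist_force: [-2.3, -2.3, 4.8]
grip_width: 13.7
```

```bash
python3 - <<'E'
from h import *
st()
E
```

```text
t 20.1 p [623.07 126.56 107.01] yawx -128.39204838751354 F [-2.29 -2.29  4.79] M [-0.62  0.57 -0.04] g 13.731910358137148 q [ 0.45  0.5  -0.11  0.   -0.96 -1.13]
```

Request:
{"fn": "carry_out", "kwargs": {"increments": [{"dx": 0.8, "dy": 0, "dz": 0, "ax": 0, "ay": 0, "az": 0, "fingers": 1}, {"dx": 0.8, "dy": -0.5, "dz": 0, "ax": 0, "ay": 0, "az": 10, "fingers": 1}, {"dx": 1, "dy": -0.9, "dz": 1, "ax": 0, "ay": 0, "az": 20, "fingers": 1}, {"dx": 1.1, "dy": -1.3, "dz": 2, "ax": 0, "ay": 0, "az": 28, "fingers": 1}, {"dx": 1.3, "dy": -1.6, "dz": 3, "ax": 0, "ay": 0, "az": 36, "fingers": 1}, {"dx": 1.5, "dy": -1.8, "dz": 3, "ax": 0, "ay": 0, "az": 42, "fingers": 1}, {"dx": 1.6, "dy": -1.9, "dz": 4, "ax": 0, "ay": 0, "az": 46, "fingers": 1}, {"dx": 1.6, "dy": -1.9, "dz": 4, "ax": 0, "ay": 0, "az": 46, "fingers": 1}]}}

```text
clock: 21.1
position: [624.3, 123.8, 102.1]
tool_rot: [[-0.995, -0.099, 0.001], [-0.099, 0.995, -0.001], [-0.001, -0.001, -1.0]]
wrist_force: [1.6, -4.5, 1.2]
grip_width: 15.2
```

```bash
python3 - <<'E'
from h import *
st()
E
```

```text
t 21.1 p [624.3  123.75 102.13] yawx -174.30906350301638 F [ 1.57 -4.53  1.2 ] M [-1.51 -0.6   0.27] g 15.192798074474489 q [ 0.45  0.51 -0.12  0.   -0.95 -1.92]
```

It sinks on c1. I push on to the stop.

Request:
{"fn": "carry_out", "kwargs": {"increments": [{"dx": 0, "dy": -0.5, "dz": 2, "ax": 0, "ay": 0, "az": 0, "fingers": 1}, {"dx": 0, "dy": -0.5, "dz": 4, "ax": 0, "ay": 0, "az": 1, "fingers": 1}, {"dx": 0, "dy": -0.5, "dz": 5, "ax": 0, "ay": 0, "az": 2, "fingers": 1}, {"dx": 0, "dy": -0.5, "dz": 5, "ax": 0, "ay": 0, "az": 5, "fingers": 1}, {"dx": 0, "dy": -0.5, "dz": 5, "ax": 0, "ay": 0, "az": 10, "fingers": 1}, {"dx": 0, "dy": -0.5, "dz": 5, "ax": 0, "ay": 0, "az": 10, "fingers": 1}]}}

```text
clock: 21.85
position: [624.6, 123.7, 98.8]
tool_rot: [[-0.997, 0.076, 0.003], [0.076, 0.997, -0.0], [-0.003, -0.0, -1.0]]
wrist_force: [-0.2, -4.4, 7.8]
grip_width: 16.6
```

```bash
python3 - <<'E'
from h import *
st()
E
```

```text
t 21.85 p [624.6  123.66  98.85] yawx 175.65114671974968 F [-0.19 -4.45  7.81] M [-1.69 -0.09  0.22] g 16.583569255417846 q [ 0.45  0.51 -0.12  0.   -0.94 -2.1 ]
```

Same signature as lid A: z 98.9 and the jaws pried to 16.6 mm at the stop. I release and move over toward the spork.

Request:
{"fn": "carry_out", "kwargs": {"increments": [{"dx": 0, "dy": 0, "dz": -2, "ax": 0, "ay": 0, "az": -9, "fingers": -0.3}, {"dx": 0, "dy": 0, "dz": -2, "ax": 0, "ay": 0, "az": -10, "fingers": -0.3}, {"dx": 0, "dy": 0, "dz": -2, "ax": 0, "ay": 0, "az": -10, "fingers": -0.3}, {"dx": 0, "dy": 0, "dz": -2, "ax": 0, "ay": 0, "az": -10, "fingers": -0.3}, {"dx": 0, "dy": 0, "dz": -40, "ax": 0, "ay": 0, "az": -10, "fingers": -0.3}, {"dx": 0, "dy": 0, "dz": -100, "ax": 0, "ay": 0, "az": -10, "fingers": -0.3}, {"dx": 0, "dy": 0, "dz": -140, "ax": 0, "ay": 0, "az": -10, "fingers": -0.3}]}}

```text
clock: 22.72
position: [624.3, 124.3, 240.0]
tool_rot: [[-0.995, -0.097, 0.003], [-0.097, 0.995, 0.001], [-0.003, 0.001, -1.0]]
wrist_force: [0.4, -0.3, 0.6]
grip_width: 56.1
```

Request:
{"fn": "carry_out", "kwargs": {"increments": [{"dx": 22, "dy": -55, "dz": 0, "ax": 0, "ay": 0, "az": 0, "fingers": -0.3}, {"dx": 44, "dy": -110, "dz": 0, "ax": 0, "ay": 0, "az": 0, "fingers": -0.3}, {"dx": 66, "dy": -165, "dz": 0, "ax": 0, "ay": 0, "az": 0, "fingers": -0.3}, {"dx": 88, "dy": -220, "dz": 0, "ax": 0, "ay": 0, "az": 0, "fingers": -0.3}, {"dx": 110, "dy": -275, "dz": 0, "ax": 0, "ay": 0, "az": 0, "fingers": -0.3}, {"dx": 140, "dy": -330, "dz": 0, "ax": 0, "ay": 0, "az": 0, "fingers": -0.3}, {"dx": 165, "dy": -380, "dz": 0, "ax": 0, "ay": 0, "az": 0, "fingers": -0.3}, {"dx": 165, "dy": -410, "dz": 0, "ax": 0, "ay": 0, "az": 0, "fingers": -0.3}]}}

```text
clock: 23.72
position: [497.8, -302.3, 237.3]
tool_rot: [[-0.996, -0.094, 0.0], [-0.094, 0.996, 0.0], [-0.0, 0.0, -1.0]]
wrist_force: [1.0, -0.2, -0.3]
grip_width: 56.1
```

Request:
{"fn": "carry_out", "kwargs": {"increments": [{"dx": 0, "dy": 0, "dz": 0, "ax": 0, "ay": 0, "az": 0, "fingers": -0.3}, {"dx": 0, "dy": 0, "dz": 0, "ax": 0, "ay": 0, "az": 0, "fingers": -0.3}]}}

```text
clock: 23.98
position: [499.4, -299.6, 236.8]
tool_rot: [[-0.995, -0.097, -0.0], [-0.097, 0.995, 0.001], [0.0, 0.001, -1.0]]
wrist_force: [-0.4, 0.2, 0.7]
grip_width: 56.6
```

```bash
cat >> h.py <<'E'
def spork(c,im,z=4.):
    h=cv2.cvtColor(im,cv2.COLOR_BGR2HSV); m=cv2.inRange(h,(2,120,60),(20,255,255))
    for k in cv2.findContours(m,cv2.RETR_EXTERNAL,cv2.CHAIN_APPROX_NONE)[0]:
        if cv2.contourArea(k)<250: continue
        (x,y),(w,l),a=cv2.minAreaRect(k)
        if max(w,l)<2.5*min(w,l): continue
        bx=np.array([onz(c,q,z)[:2] for q in cv2.boxPoints(((x,y),(w,l),a))]); W=np.array([onz(c,tuple(map(float,q[0])),z)[:2] for q in k])
        mu=W.mean(0); d=np.linalg.svd(W-mu)[2][0]; t=(W-mu)@d; print("spork px",(round(x),round(y)),"ends",mu+d*t.min(),mu+d*t.max(),"len",np.ptp(t),"yaw",np.degrees(np.arctan2(d[1],d[0])))
E
python3 - <<'E'
from h import *
st(); c,im=snap("wrist","w9"); spork(c,im); cv2.imwrite("pics/w9b.png",im)
S,si=snap("side","s2"); C,ci=snap("scene","c2")
a=cv2.resize(ci[165:265,85:165],None,fx=4,fy=4,interpolation=cv2.INTER_CUBIC); b=cv2.resize(si[160:290,360:450],None,fx=400/130,fy=400/130,interpolation=cv2.INTER_CUBIC)
cv2.imwrite("pics/m2.png",np.hstack([a,b]))
E
```

```text
t 23.975 p [ 499.38 -299.63  236.75] yawx -174.42366595748055 F [-0.37  0.23  0.72] M [-0.01 -0.17 -0.03] g 56.62810323035219 q [-0.26  0.3  -0.08 -0.   -1.19 -1.21]
spork px (409, 311) ends [707.61 108.36] [ 727.34 -113.9 ] len 223.1435173024915 yaw -84.927249753511
spork px (273, 85) ends [ 305.43 -243.54] [ 467.12 -326.98] len 181.94752676795628 yaw -27.29556629418243
```

View pics/w9b.png

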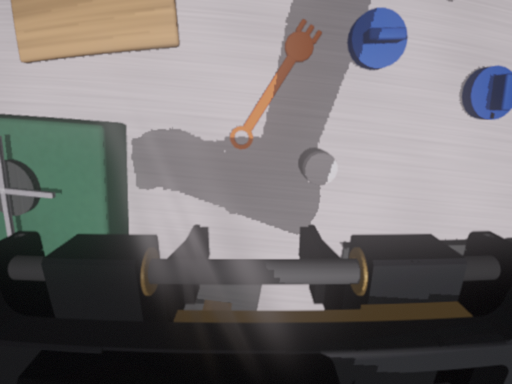

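View pics/m2.png

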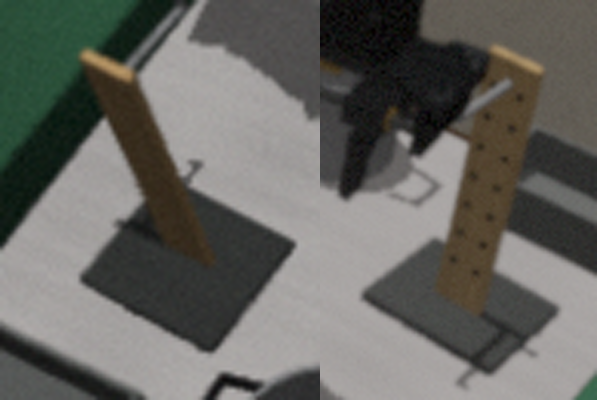

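The wrist view shows the spork with its eye at (242,136) and bowl at (302,40). Its yaw is -27.3 degrees, and corrected its mid is at about (395,-288) and its eye at about (455,-319). The second crop shows the strip's top edge in both cameras, but the gripper hides the hook's end in side view. I use the first pictures for the hook's tip.

```bash
python3 - <<'E'
from h import *
S=cal("side");C=cal("scene")
print("strip top side",onz(S,(415.2,175.3),245),onz(S,(432.5,183.4),245)); print("scene",onz(C,(105.5,178.75),245),onz(C,(118.75,184.5),245))
s=cv2.imread("pics/side0.png");c=cv2.imread("pics/scene0.png")
a=cv2.resize(s[165:225,385:445],None,fx=6.5,fy=6.5,interpolation=cv2.INTER_CUBIC); b=cv2.resize(c[145:205,95:155],None,fx=6.5,fy=6.5,interpolation=cv2.INTER_CUBIC)
cv2.imwrite("pics/m3.png",np.hstack([a,b]))
E
```

```text
strip top side [ 720.64 -315.49  245.  ] [ 718.47 -361.58  245.  ]
scene [ 722.51 -357.44  245.  ] [ 723.1  -312.57  245.  ]
```

View pics/m3.png

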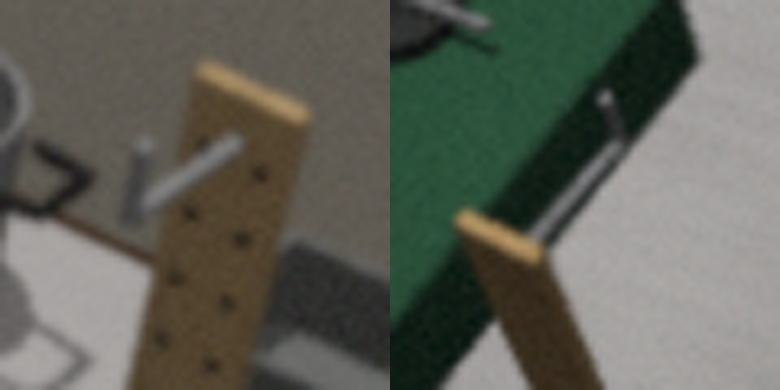

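Side crop: the tip is at (143,137) and the bend at (135,215). Scene crop: the tip is at (604,93) and the bend at (622,143). I triangulate these.

```bash
python3 - <<'E'
from h import *
S=cal("side");C=cal("scene")
print("tip",tri(S,(407,186.1),C,(127.9,159.3))); print("bend",tri(S,(405.6,197.8),C,(130.7,167)))
print(onz(S,(407,186.1),255),onz(C,(127.9,159.3),255))
print("rod root",tri(S,(385+238/6.5,165+140/6.5),C,(95+145/6.5,145+240/6.5)))
s=st(); go((395,-288,100),152.7); go((395,-288,100),-27.3)
E
```

```text
tip (array([ 647.78, -332.51,  256.14]), np.float64(0.37025303247356317))
bend (array([ 649.24, -332.93,  224.98]), np.float64(2.607194343074939))
[ 649.38 -331.63  255.  ] [ 647.15 -333.53  255.  ]
rod root (array([ 710.36, -337.01,  228.32]), np.float64(7.812826267045436))
t 24.125 p [ 499.7  -299.1   237.12] yawx -174.32089350349247 F [ 0.14  0.88 -0.13] M [-0.   -0.15 -0.07] g 56.39992148389812 q [-0.26  0.3  -0.08 -0.   -1.19 -1.21]
d [103.1   21.38 137.11] a [ 0.01  0.   32.98]
d [103.1   21.38 137.11] a [  -0.01    0.02 -147.02]
```

Tip at (648,-332.5) and hook yaw about -3 degrees. Grasping the spork at its middle, with the tool's x opposite to the spork's x.

Request:
{"fn": "carry_out", "kwargs": {"increments": [{"dx": 50, "dy": 10, "dz": 20, "ax": 0, "ay": 0, "az": 10, "fingers": -0.3}, {"dx": 100, "dy": 20, "dz": 75, "ax": 0, "ay": 0, "az": 20, "fingers": -0.3}, {"dx": 103, "dy": 21.4, "dz": 130, "ax": 0, "ay": 0, "az": 30, "fingers": -0.3}, {"dx": 103, "dy": 21.4, "dz": 190, "ax": 0, "ay": 0, "az": 33, "fingers": -0.3}, {"dx": 103, "dy": 21.4, "dz": 225, "ax": 0, "ay": 0, "az": 33, "fingers": -0.3}, {"dx": 103, "dy": 21.4, "dz": 232, "ax": 0, "ay": 0, "az": 33, "fingers": -0.3}, {"dx": 103, "dy": 21.4, "dz": 234.5, "ax": 0, "ay": 0, "az": 33, "fingers": -0.3}, {"dx": 103, "dy": 21.4, "dz": 234.5, "ax": 0, "ay": 0, "az": 33, "fingers": -0.3}], "force": 20}}

```text
clock: 25.12
position: [396.2, -289.2, 4.0]
tool_rot: [[-0.888, 0.46, 0.003], [0.46, 0.888, -0.001], [-0.003, 0.0, -1.0]]
wrist_force: [0.4, 0.0, 0.9]
grip_width: 56.7
```

Request:
{"fn": "carry_out", "kwargs": {"increments": [{"dx": 0, "dy": 0, "dz": 0, "ax": 0, "ay": 0, "az": 0, "fingers": 1}, {"dx": 0, "dy": 0, "dz": 0, "ax": 0, "ay": 0, "az": 0, "fingers": 1}, {"dx": 0, "dy": 0, "dz": 0, "ax": 0, "ay": 0, "az": 0, "fingers": 1}, {"dx": 0, "dy": 0, "dz": 0, "ax": 0, "ay": 0, "az": 0, "fingers": 1}, {"dx": 0, "dy": 0, "dz": 0, "ax": 0, "ay": 0, "az": 0, "fingers": 1}, {"dx": 0, "dy": 0, "dz": 0, "ax": 0, "ay": 0, "az": 0, "fingers": 1}, {"dx": 0, "dy": 0, "dz": 0, "ax": 0, "ay": 0, "az": 0, "fingers": 1}]}}

```text
clock: 26.0
position: [394.8, -288.9, 2.5]
tool_rot: [[-0.888, 0.46, -0.0], [0.46, 0.888, 0.0], [0.0, -0.0, -1.0]]
wrist_force: [-0.5, 0.4, 0.4]
grip_width: 13.9
```

```bash
python3 - <<'E'
from h import *
st()
E
```

```text
t 26.0 p [ 394.8  -288.94    2.54] yawx 152.6027723338473 F [-0.52  0.41  0.41] M [-0.13 -0.08  0.03] g 13.934884005920125 q [-0.3   0.45 -0.58  0.   -0.54 -1.75]
```

Gripped at 13.9 mm. I lift and carry it to just before the hook, above the tip.

Request:
{"fn": "carry_out", "kwargs": {"increments": [{"dx": 0, "dy": 0, "dz": -40, "ax": 0, "ay": 0, "az": 0, "fingers": 1}, {"dx": 0, "dy": 0, "dz": -95, "ax": 0, "ay": 0, "az": 0, "fingers": 1}, {"dx": -20, "dy": 5, "dz": -150, "ax": 0, "ay": 0, "az": -5, "fingers": 1}, {"dx": -50, "dy": 12, "dz": -200, "ax": 0, "ay": 0, "az": -10, "fingers": 1}, {"dx": -90, "dy": 21, "dz": -240, "ax": 0, "ay": 0, "az": -15, "fingers": 1}, {"dx": -130, "dy": 30, "dz": -280, "ax": 0, "ay": 0, "az": -20, "fingers": 1}, {"dx": -160, "dy": 38, "dz": -297.5, "ax": 0, "ay": 0, "az": -24.4, "fingers": 1}, {"dx": -171, "dy": 40, "dz": -297.5, "ax": 0, "ay": 0, "az": -24.4, "fingers": 1}], "force": 40}}

```text
clock: 27.0
position: [566.7, -332.3, 300.4]
tool_rot: [[-0.999, 0.053, 0.002], [0.053, 0.999, -0.0], [-0.002, -0.0, -1.0]]
wrist_force: [0.5, -0.1, -0.5]
grip_width: 13.6
```

Request:
{"fn": "carry_out", "kwargs": {"increments": [{"dx": 0, "dy": 0, "dz": 0, "ax": 0, "ay": 0, "az": 0, "fingers": 1}, {"dx": 0, "dy": 0, "dz": 0, "ax": 0, "ay": 0, "az": 0, "fingers": 1}, {"dx": 0, "dy": 0, "dz": 0, "ax": 0, "ay": 0, "az": 0, "fingers": 1}]}}

```text
clock: 27.38
position: [564.1, -331.9, 299.9]
tool_rot: [[-0.999, 0.053, -0.001], [0.053, 0.999, 0.0], [0.001, 0.0, -1.0]]
wrist_force: [0.6, -0.2, -1.5]
grip_width: 13.3
```

```bash
cat >> h.py <<'E'
def pc(n,name,P,w=35,sc=5.5):
    c,im=snap(n,name); u,v=np.round(proj(c,P)[0]).astype(int); u=max(u,w); v=max(v,w); print(n,"crop origin",u-w,v-w,"scale",sc,"pred px of P",proj(c,P)[0])
    return cv2.resize(im[v-w:v+w,u-w:u+w],None,fx=sc,fy=sc,interpolation=cv2.INTER_CUBIC)
E
python3 - <<'E'
from h import *
s=st(); P=(640,-332,280)
a=pc("side","s3",P); b=pc("scene","c3",P); cv2.imwrite("pics/m4.png",np.hstack([a,b]))
E
```

```text
t 27.375 p [ 564.08 -331.95  299.9 ] yawx 176.9733636560364 F [ 0.57 -0.25 -1.46] M [-0.03 -0.09 -0.02] g 13.300858921679438 q [-0.29  0.4   0.22 -0.   -1.39 -1.34]
side crop origin 372 143 scale 5.5 pred px of P [407.11 177.93]
scene crop origin 93 117 scale 5.5 pred px of P [127.69 151.53]
```

View pics/m4.png

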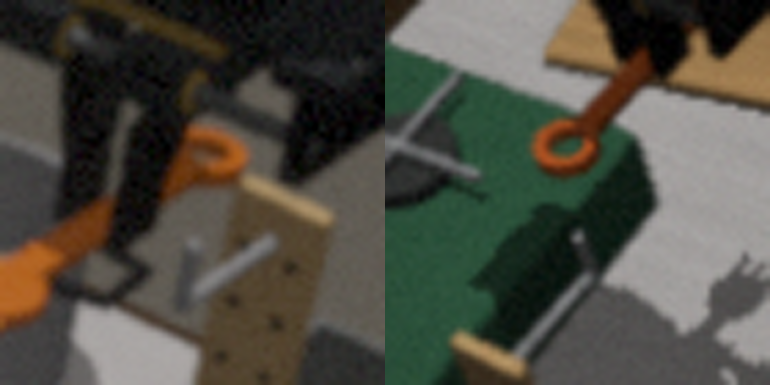

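Side crop: the eye is at (213,152) and the hook's tip at (193,243). Scene crop: the eye is at (567,146) and the tip at (578,237). The spork is held level.

```bash
python3 - <<'E'
from h import *
S=cal("side");C=cal("scene")
e,g=tri(S,(410.7,170.6),C,(126.1,143.5)); t,g2=tri(S,(407.1,187.2),C,(128.1,160.1)); print("eye",e,g,"tip",t,g2,"delta tip-eye",t-e)
s=r.read_state(); p=np.array(s["position"]); print("eye rel tcp",e-p, "tip average", (t+[648,-332.5,256])/2)
E
```

```text
eye [ 633.51 -337.49  302.98] 3.6964918203454444 tip [ 648.23 -332.77  253.19] 0.24066806417259642 delta tip-eye [ 14.72   4.72 -49.78]
eye rel tcp [69.07 -5.45  2.74] tip average [ 648.11 -332.63  254.6 ]
```

Request:
{"fn": "carry_out", "kwargs": {"increments": [{"dx": -15.3, "dy": 4.6, "dz": 0, "ax": 0, "ay": 0, "az": 0, "fingers": 1}, {"dx": -15.3, "dy": 4.6, "dz": 10, "ax": 0, "ay": 0, "az": 0, "fingers": 1}, {"dx": -15.3, "dy": 4.6, "dz": 30, "ax": 0, "ay": 0, "az": 0, "fingers": 1}, {"dx": -15.3, "dy": 4.6, "dz": 38, "ax": 0, "ay": 0, "az": 0, "fingers": 1}, {"dx": -15.3, "dy": 4.6, "dz": 44, "ax": 0, "ay": 0, "az": 0, "fingers": 1}, {"dx": -15.3, "dy": 4.6, "dz": 50, "ax": 0, "ay": 0, "az": 0, "fingers": 1}, {"dx": -15.3, "dy": 4.6, "dz": 56, "ax": 0, "ay": 0, "az": 0, "fingers": 1}, {"dx": -15.3, "dy": 4.6, "dz": 56, "ax": 0, "ay": 0, "az": 0, "fingers": 1}]}}

```text
clock: 28.48
position: [580.4, -328.2, 243.6]
tool_rot: [[-0.999, 0.052, -0.001], [0.052, 0.999, 0.0], [0.001, 0.0, -1.0]]
wrist_force: [0.4, 0.9, 0.1]
grip_width: 13.2
```

```bash
python3 - <<'E'
from h import *
s=st(); P=(640,-332,250)
a=pc("side","s4",P); b=pc("scene","c4",P); cv2.imwrite("pics/m5.png",np.hstack([a,b]))
E
```

```text
t 28.475 p [ 580.38 -328.25  243.6 ] yawx 176.9922339856622 F [0.37 0.88 0.08] M [-0.06 -0.13 -0.03] g 13.200380758071544 q [-0.27  0.45  0.16 -0.   -1.28 -1.35]
side crop origin 370 155 scale 5.5 pred px of P [404.62 189.76]
scene crop origin 95 124 scale 5.5 pred px of P [130.29 158.83]
```

View pics/m5.png

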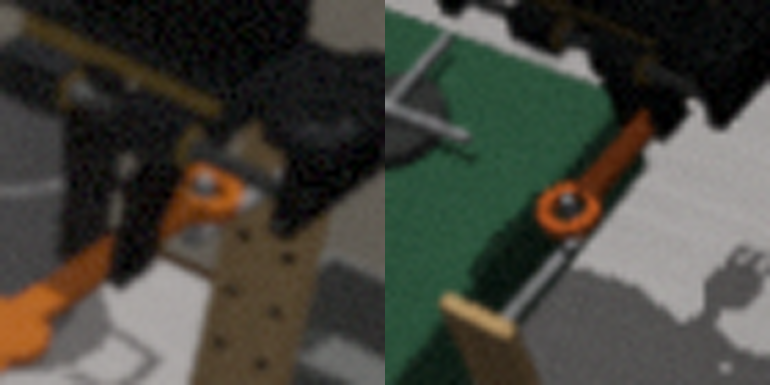

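The tip is visible through the eye's hole at (205,183) in the side crop and (570,207) in the scene crop, so it is threaded without force. I lower on and pitch the handle down about the eye.

Request:
{"fn": "carry_out", "kwargs": {"increments": [{"dx": 0, "dy": 0, "dz": 4, "ax": 0, "ay": 0, "az": 0, "fingers": 1}, {"dx": 0, "dy": 0, "dz": 8, "ax": 0, "ay": 0, "az": 0, "fingers": 1}, {"dx": -0.3, "dy": 0, "dz": 14, "ax": 0, "ay": -5, "az": 0, "fingers": 1}, {"dx": -1, "dy": 0, "dz": 20, "ax": 0, "ay": -10, "az": 0, "fingers": 1}, {"dx": -2.3, "dy": 0, "dz": 25.6, "ax": 0, "ay": -15, "az": 0, "fingers": 1}, {"dx": -4.1, "dy": 0, "dz": 31, "ax": 0, "ay": -20, "az": 0, "fingers": 1}, {"dx": -6.4, "dy": 0, "dz": 36.7, "ax": 0, "ay": -25, "az": 0, "fingers": 1}, {"dx": -6.4, "dy": 0, "dz": 36.7, "ax": 0, "ay": -25, "az": 0, "fingers": 1}]}}

```text
clock: 29.58
position: [585.4, -328.5, 206.6]
tool_rot: [[-0.906, 0.053, 0.42], [0.049, 0.999, -0.021], [-0.42, 0.001, -0.907]]
wrist_force: [0.6, -0.2, 0.8]
grip_width: 13.2
```

```bash
python3 - <<'E'
from h import *
st()
E
```

```text
t 29.575 p [ 585.42 -328.51  206.56] yawx 176.9163826739724 F [ 0.56 -0.19  0.82] M [0.01 0.76 0.04] g 13.229148364216446 q [-0.33  0.31 -0.15 -0.18 -0.7  -1.18]
```

Request:
{"fn": "carry_out", "kwargs": {"increments": [{"dx": 0, "dy": 0, "dz": 0, "ax": 0, "ay": 0, "az": 0, "fingers": -0.3}, {"dx": 0, "dy": 0, "dz": 0, "ax": 0, "ay": 0, "az": 0, "fingers": -0.3}, {"dx": 0, "dy": 0, "dz": 0, "ax": 0, "ay": 0, "az": 0, "fingers": -0.3}, {"dx": 0, "dy": 0, "dz": 0, "ax": 0, "ay": 0, "az": 0, "fingers": -0.3}, {"dx": 0, "dy": 0, "dz": 0, "ax": 0, "ay": 0, "az": 0, "fingers": -0.3}, {"dx": 0, "dy": 0, "dz": 0, "ax": 0, "ay": 0, "az": 0, "fingers": -0.3}]}}

```text
clock: 30.32
position: [587.0, -328.6, 207.3]
tool_rot: [[-0.905, 0.052, 0.422], [0.047, 0.999, -0.022], [-0.422, 0.0, -0.906]]
wrist_force: [0.6, -0.4, -0.3]
grip_width: 55.4
```

Request:
{"fn": "carry_out", "kwargs": {"increments": [{"dx": 0, "dy": 0, "dz": -30, "ax": 0, "ay": 0, "az": 0, "fingers": -0.3}, {"dx": 30, "dy": 0, "dz": -80, "ax": 0, "ay": 8, "az": 0, "fingers": -0.3}, {"dx": 80, "dy": 0, "dz": -110, "ax": 0, "ay": 16, "az": 0, "fingers": -0.3}, {"dx": 130, "dy": 30, "dz": -110, "ax": 0, "ay": 25, "az": 0, "fingers": -0.3}, {"dx": 130, "dy": 80, "dz": -110, "ax": 0, "ay": 25, "az": 0, "fingers": -0.3}, {"dx": 130, "dy": 100, "dz": -110, "ax": 0, "ay": 25, "az": 0, "fingers": -0.3}]}}

```text
clock: 31.08
position: [427.8, -218.6, 252.2]
tool_rot: [[-0.999, 0.051, 0.0], [0.051, 0.999, 0.0], [-0.0, 0.0, -1.0]]
wrist_force: [0.1, -0.2, 0.5]
grip_width: 56.2
```

```bash
python3 - <<'E'
from h import *
s=st(); P=(650,-332,190)
a=pc("side","s5",P,45,4.2); b=pc("scene","c5",P,45,4.2)
# switch bank + canisters, lower row
c=cal("side"); im=cv2.imread("pics/s5.png"); d=cv2.resize(im[130:235,130:360],(756,345),interpolation=cv2.INTER_CUBIC)
top=np.hstack([a,b]); top=cv2.resize(top,(756,378))[:255] if 0 else cv2.resize(top,(510,255)); top=cv2.copyMakeBorder(top,0,0,0,246,cv2.BORDER_CONSTANT)
cv2.imwrite("pics/m6.png",np.vstack([top,d]))
E
```

```text
t 31.075 p [ 427.78 -218.61  252.16] yawx 177.07830667656222 F [ 0.15 -0.21  0.55] M [-0.07 -0.17 -0.  ] g 56.23333833352576 q [-0.13  0.11 -0.28 -0.   -1.17 -1.49]
side crop origin 357 166 scale 4.2 pred px of P [401.98 210.53]
scene crop origin 88 130 scale 4.2 pred px of P [133.24 175.18]
```

View pics/m6.png

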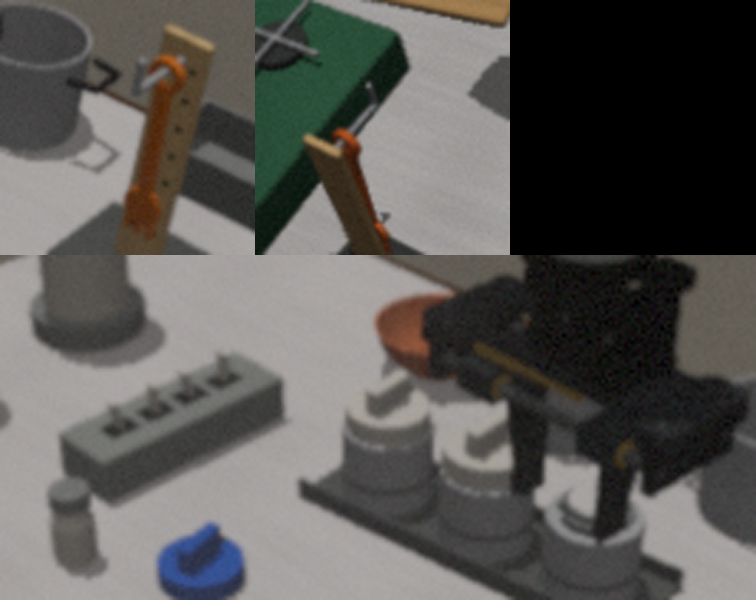

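The spork hangs on the level rod near the strip: eye at (168,75), handle straight down. Both lids look level on c1 and c2. I calibrate the height by touching the bare neck c3 (90 mm), then the bar on c1.

Request:
{"fn": "carry_out", "kwargs": {"increments": [{"dx": -50, "dy": 36, "dz": 0, "ax": 0, "ay": 0, "az": 0, "fingers": 1}, {"dx": -100, "dy": 72, "dz": 20, "ax": 0, "ay": 0, "az": 0, "fingers": 1}, {"dx": -150, "dy": 108, "dz": 60, "ax": 0, "ay": 0, "az": 0, "fingers": 1}, {"dx": -206, "dy": 144.8, "dz": 110, "ax": 0, "ay": 0, "az": 0, "fingers": 1}, {"dx": -206, "dy": 144.8, "dz": 142, "ax": 0, "ay": 0, "az": 0, "fingers": 1}, {"dx": -206, "dy": 144.8, "dz": 154, "ax": 0, "ay": 0, "az": 0, "fingers": 1}, {"dx": -206, "dy": 144.8, "dz": 160, "ax": 0, "ay": 0, "az": 0, "fingers": 1}, {"dx": -206, "dy": 144.8, "dz": 163.5, "ax": 0, "ay": 0, "az": 0, "fingers": 1}]}}

```text
clock: 32.17
position: [641.9, -87.3, 90.4]
tool_rot: [[-0.999, 0.053, 0.003], [0.053, 0.999, -0.0], [-0.003, -0.0, -1.0]]
wrist_force: [-2.4, 1.0, 12.8]
grip_width: -0.0
```

Request:
{"fn": "carry_out", "kwargs": {"increments": [{"dx": 0, "dy": 0, "dz": 0, "ax": 0, "ay": 0, "az": 0, "fingers": 1}, {"dx": 0, "dy": 0, "dz": 0, "ax": 0, "ay": 0, "az": 0, "fingers": 1}]}}

```text
clock: 32.42
position: [641.9, -86.8, 90.5]
tool_rot: [[-0.999, 0.052, 0.003], [0.052, 0.999, -0.0], [-0.003, -0.0, -1.0]]
wrist_force: [-0.6, -0.0, 3.9]
grip_width: 0.3
```

Request:
{"fn": "carry_out", "kwargs": {"increments": [{"dx": 0, "dy": 0, "dz": -60, "ax": 0, "ay": 0, "az": 0, "fingers": 1}, {"dx": 8, "dy": 55, "dz": -60, "ax": 0, "ay": 0, "az": 0, "fingers": 1}, {"dx": 16, "dy": 110, "dz": -60, "ax": 0, "ay": 0, "az": 0, "fingers": 1}, {"dx": 24, "dy": 165, "dz": -60, "ax": 0, "ay": 0, "az": 0, "fingers": 1}, {"dx": 30.7, "dy": 207.8, "dz": -45, "ax": 0, "ay": 0, "az": 0, "fingers": 1}, {"dx": 30.7, "dy": 207.8, "dz": -36, "ax": 0, "ay": 0, "az": 0, "fingers": 1}, {"dx": 30.7, "dy": 207.8, "dz": -31, "ax": 0, "ay": 0, "az": 0, "fingers": 1}, {"dx": 30.7, "dy": 207.8, "dz": -28.5, "ax": 0, "ay": 0, "az": 0, "fingers": 1}]}}

```text
clock: 33.42
position: [621.8, 122.1, 118.9]
tool_rot: [[-0.999, 0.053, 0.001], [0.053, 0.999, 0.0], [-0.001, 0.0, -1.0]]
wrist_force: [-7.4, 4.5, 14.7]
grip_width: 0.2
```

Request:
{"fn": "carry_out", "kwargs": {"increments": [{"dx": 0, "dy": 0, "dz": 0, "ax": 0, "ay": 0, "az": 0, "fingers": 1}, {"dx": 0, "dy": 0, "dz": 0, "ax": 0, "ay": 0, "az": 0, "fingers": 1}]}}

```text
clock: 33.67
position: [622.2, 121.8, 119.0]
tool_rot: [[-0.999, 0.054, 0.002], [0.054, 0.999, 0.001], [-0.002, 0.001, -1.0]]
wrist_force: [-3.9, 3.1, 6.7]
grip_width: 0.8
```

c3 touches at 90.5 (bias +0.4) and c1's bar at 119.0, so lid B is home. I touch lid A's bar at its centre the same way.

Request:
{"fn": "carry_out", "kwargs": {"increments": [{"dx": 0, "dy": 0, "dz": -15, "ax": 0, "ay": 0, "az": 0, "fingers": 1}, {"dx": -7, "dy": -50, "dz": -15, "ax": 0, "ay": 0, "az": 0, "fingers": 1}, {"dx": -14, "dy": -101, "dz": -12, "ax": 0, "ay": 0, "az": 0, "fingers": 1}, {"dx": -14, "dy": -101, "dz": -8, "ax": 0, "ay": 0, "az": 0, "fingers": 1}, {"dx": -14, "dy": -101, "dz": -3, "ax": 0, "ay": 0, "az": 0, "fingers": 1}, {"dx": -14, "dy": -101, "dz": 0, "ax": 0, "ay": 0, "az": 0, "fingers": 1}, {"dx": -14, "dy": -101, "dz": 0, "ax": 0, "ay": 0, "az": 0, "fingers": 1}, {"dx": -14, "dy": -101, "dz": 0, "ax": 0, "ay": 0, "az": 0, "fingers": 1}]}}

```text
clock: 34.67
position: [630.0, 21.1, 119.6]
tool_rot: [[-0.999, 0.05, -0.0], [0.05, 0.999, -0.002], [0.0, -0.002, -1.0]]
wrist_force: [-3.0, -2.9, 10.1]
grip_width: 0.8
```

Request:
{"fn": "carry_out", "kwargs": {"increments": [{"dx": 14, "dy": 0, "dz": -6, "ax": 0, "ay": 0, "az": 0, "fingers": 1}, {"dx": 14, "dy": 1, "dz": -3, "ax": 0, "ay": 0, "az": 0, "fingers": 1}, {"dx": 14, "dy": 1, "dz": 0, "ax": 0, "ay": 0, "az": 0, "fingers": 1}, {"dx": 14, "dy": 1, "dz": 0, "ax": 0, "ay": 0, "az": 0, "fingers": 1}, {"dx": 14, "dy": 1, "dz": 0, "ax": 0, "ay": 0, "az": 0, "fingers": 1}]}}

```text
clock: 35.3
position: [616.0, 23.8, 119.6]
tool_rot: [[-0.999, 0.051, -0.0], [0.051, 0.999, -0.0], [0.0, -0.0, -1.0]]
wrist_force: [-6.6, 1.2, 14.7]
grip_width: 0.5
```

```bash
python3 - <<'E'
from h import *
st()
S=cal("side")
# bank corners in side view from the last crop: x=130+u*230/756, y=130+(v-255)*105/345
f=lambda u,v:(130+u*230/756,130+(v-255)*105/345)
for n,q in {"nearL":(62,440),"nearR":(112,462),"farR":(283,380),"farL":(233,355)}.items(): print(n,onz(S,f(*q),45))
for n,q in {"b1":(118,428),"b2":(152,410),"b3":(188,394),"b4":(224,378)}.items(): print(n,onz(S,f(*q),45))
E
```

```text
t 35.3 p [616.    23.8  119.56] yawx 177.09225887148017 F [-6.57  1.17 14.68] M [ 0.78  2.01 -0.02] g 0.5478091456133756 q [ 0.3   0.46 -0.15  0.   -0.96 -1.92]
nearL [431.67 336.59  45.  ]
nearR [442.07 277.53  45.  ]
farR [639.84 276.88  45.  ]
farL [637.16 344.86  45.  ]
b1 [479.16 317.63  45.  ]
b2 [519.76 320.34  45.  ]
b3 [560.78 319.16  45.  ]
b4 [603.07 318.    45.  ]
```

Lid A: 119.6 at the centre and 119.6 off-centre, so it is level and home. Step 1 is met; now over the switch bank for one measurement.

Request:
{"fn": "carry_out", "kwargs": {"increments": [{"dx": 0, "dy": 0, "dz": -50, "ax": 0, "ay": 0, "az": 0, "fingers": 1}, {"dx": 12, "dy": 50, "dz": -80, "ax": 0, "ay": 0, "az": 0, "fingers": 1}, {"dx": 24, "dy": 100, "dz": -80, "ax": 0, "ay": 0, "az": 0, "fingers": 1}, {"dx": 36, "dy": 150, "dz": -80, "ax": 0, "ay": 0, "az": 0, "fingers": 1}, {"dx": 48, "dy": 200, "dz": -80, "ax": 0, "ay": 0, "az": 0, "fingers": 1}, {"dx": 60, "dy": 250, "dz": -80, "ax": 0, "ay": 0, "az": 0, "fingers": 1}, {"dx": 70, "dy": 283, "dz": -80, "ax": 0, "ay": 0, "az": 0, "fingers": 1}, {"dx": 70, "dy": 283, "dz": -80, "ax": 0, "ay": 0, "az": 0, "fingers": 1}]}}

```text
clock: 36.3
position: [560.4, 311.9, 195.9]
tool_rot: [[-0.999, 0.048, -0.001], [0.048, 0.999, -0.0], [0.001, -0.001, -1.0]]
wrist_force: [0.4, 0.3, -0.7]
grip_width: 0.5
```

```bash
python3 - <<'E'
from h import *
st(); c,im=snap("wrist","w10"); g=cv2.GaussianBlur(im.max(2),(0,0),1)
u,v=proj(c,(538,312,45))[0].astype(int); print("pred",u,v,im[v,u-12],im[v,u+12])
out=im.copy()
m=(np.abs(g.astype(int)-int(np.median(g[v-40:v+30,u-14:u+14])))<22).astype(np.uint8); m[225:]=0
n,lab,stt,cen=cv2.connectedComponentsWithStats(m); k=1+np.argmax(stt[1:,4]*(np.hypot(cen[1:,0]-u,cen[1:,1]-v)<80)); print(stt[k],cen[k])
mm=(lab==k).astype(np.uint8)
for row in range(stt[k][1]+3,225,12):
    xs=np.where(mm[row])[0]
    if len(xs)>10:
        a=onz(c,(xs.min(),row),45);b=onz(c,(xs.max(),row),45); print(row,xs.min(),xs.max(),a[:2],b[:2],"midY",(a[1]+b[1])/2,"w",b[1]-a[1])
cv2.drawContours(out,cv2.findContours(mm,0,1)[0],-1,(0,0,255),1); cv2.imwrite("pics/w10b.png",np.vstack([out[:260]]))
E
```

```text
t 36.3 p [560.39 311.9  195.92] yawx 177.2286726713893 F [ 0.38  0.35 -0.74] M [-0.03 -0.21  0.02] g 0.4926594697730011 q [ 0.76  0.43  0.01 -0.   -1.15 -2.38]
pred 252 165 [105 104 105] [106 105 107]
[ 222   66   68  159 6446] [254.39 132.09]
69 223 288 [435.87 286.48] [439.11 353.61] midY 320.044159526596 w 67.12697478072164
81 222 289 [447.63 284.59] [451.   354.38] midY 319.48444691593716 w 69.79686082134867
93 223 288 [459.68 284.76] [462.98 353.08] midY 318.9154003099748 w 68.32071749351906
105 223 287 [471.86 283.86] [475.16 351.76] midY 317.80681241353136 w 67.8975329670534
117 224 279 [484.31 284.01] [487.2  342.91] midY 313.4600911301739 w 58.901900825873554
129 225 268 [496.99 284.16] [499.29 330.66] midY 307.4094372655862 w 46.5065372131761
141 226 267 [509.9 284.3] [512.11 329.1 ] midY 306.7015118206035 w 44.80451086355015
153 226 286 [523.01 283.33] [526.23 349.63] midY 316.481805243038 w 66.29857190777307
165 227 286 [536.46 283.46] [539.67 349.38] midY 316.4157485697692 w 65.91998397289768
177 228 284 [550.2  283.57] [553.29 346.86] midY 315.2170461890189 w 63.28468622227928
189 229 286 [564.27 283.69] [567.44 348.88] midY 316.28258358279254 w 65.18647053707673
201 230 285 [578.67 283.8 ] [581.78 347.47] midY 315.635329782902 w 63.67135597936141
213 231 284 [593.43 283.91] [596.47 346.04] midY 314.97287207363325 w 62.13466033987652
```

The bank's near end is at x 435. Its middle line runs from y 320 at the near end to 315 at the far end. I sweep with closed fingers at z 58, 13 mm above the top face, from x 435 to 650.

Request:
{"fn": "carry_out", "kwargs": {"increments": [{"dx": 60, "dy": 1, "dz": 0, "ax": 0, "ay": 0, "az": 0, "fingers": 1}, {"dx": 126, "dy": 2, "dz": 30, "ax": 0, "ay": 0, "az": 0, "fingers": 1}, {"dx": 126, "dy": 2, "dz": 80, "ax": 0, "ay": 0, "az": 0, "fingers": 1}, {"dx": 126, "dy": 2, "dz": 125, "ax": 0, "ay": 0, "az": 0, "fingers": 1}, {"dx": 126, "dy": 2, "dz": 138, "ax": 0, "ay": 0, "az": 0, "fingers": 1}, {"dx": 126, "dy": 2, "dz": 138, "ax": 0, "ay": 0, "az": 0, "fingers": 1}]}}

```text
clock: 37.1
position: [436.2, 317.4, 59.1]
tool_rot: [[-0.999, 0.053, -0.0], [0.053, 0.999, -0.001], [0.0, -0.001, -1.0]]
wrist_force: [0.4, -0.5, 1.1]
grip_width: 0.3
```

Request:
{"fn": "carry_out", "kwargs": {"increments": [{"dx": -20, "dy": 0.4, "dz": 0, "ax": 0, "ay": 0, "az": 0, "fingers": 1}, {"dx": -45, "dy": 1, "dz": 0, "ax": 0, "ay": 0, "az": 0, "fingers": 1}, {"dx": -70, "dy": 1.4, "dz": 0, "ax": 0, "ay": 0, "az": 0, "fingers": 1}, {"dx": -95, "dy": 2, "dz": 0, "ax": 0, "ay": 0, "az": 0, "fingers": 1}, {"dx": -120, "dy": 2.4, "dz": 0, "ax": 0, "ay": 0, "az": 0, "fingers": 1}, {"dx": -145, "dy": 3, "dz": 0, "ax": 0, "ay": 0, "az": 0, "fingers": 1}, {"dx": -170, "dy": 3.4, "dz": 0, "ax": 0, "ay": 0, "az": 0, "fingers": 1}, {"dx": -192, "dy": 4, "dz": 0, "ax": 0, "ay": 0, "az": 0, "fingers": 1}]}}

```text
clock: 38.1
position: [629.8, 311.9, 61.8]
tool_rot: [[-0.999, 0.053, 0.003], [0.053, 0.999, 0.002], [-0.003, 0.002, -1.0]]
wrist_force: [1.0, 1.4, -0.2]
grip_width: 0.7
```

Request:
{"fn": "carry_out", "kwargs": {"increments": [{"dx": -15, "dy": 0.3, "dz": 0, "ax": 0, "ay": 0, "az": 0, "fingers": 1}, {"dx": -24, "dy": 0.3, "dz": 0, "ax": 0, "ay": 0, "az": 0, "fingers": 1}, {"dx": -24, "dy": 0.3, "dz": 0, "ax": 0, "ay": 0, "az": 0, "fingers": 1}, {"dx": -24, "dy": 0.3, "dz": -60, "ax": 0, "ay": 0, "az": 0, "fingers": 1}, {"dx": 30, "dy": 0, "dz": -120, "ax": 0, "ay": 0, "az": 0, "fingers": 1}, {"dx": 90, "dy": 0, "dz": -160, "ax": 0, "ay": 0, "az": 0, "fingers": 1}, {"dx": 130, "dy": 0, "dz": -180, "ax": 0, "ay": 0, "az": 0, "fingers": 1}, {"dx": 130, "dy": 0, "dz": -180, "ax": 0, "ay": 0, "az": 0, "fingers": 1}]}}

```text
clock: 39.1
position: [495.6, 319.3, 243.6]
tool_rot: [[-0.999, 0.049, 0.005], [0.049, 0.999, 0.005], [-0.004, 0.005, -1.0]]
wrist_force: [-0.3, -0.5, -0.4]
grip_width: 0.7
```

```bash
python3 - <<'E'
from h import *
s=st(); c,w=snap("wrist","w11"); S,si=snap("side","s6")
a=cv2.resize(si[130:235,140:340],(500,262),interpolation=cv2.INTER_CUBIC)
b=cv2.resize(si[155:270,345:460],(262,262),interpolation=cv2.INTER_CUBIC)
u,v=proj(c,(540,317,45))[0].astype(int); y0=max(v-75,0)
d=cv2.resize(w[y0:y0+130,max(u-120,0):u+120],(600,325),interpolation=cv2.INTER_CUBIC); d=cv2.copyMakeBorder(d,0,0,0,162,cv2.BORDER_CONSTANT)
cv2.imwrite("pics/m7.png",np.vstack([np.hstack([a,b]),d]))
E
```

```text
t 39.1 p [495.56 319.27 243.63] yawx 177.18446595277274 F [-0.31 -0.53 -0.37] M [-0.05 -0.22 -0.02] g 0.7223355927976103 q [ 0.85  0.31 -0.05  0.   -1.2  -2.47]
```

View pics/m7.png

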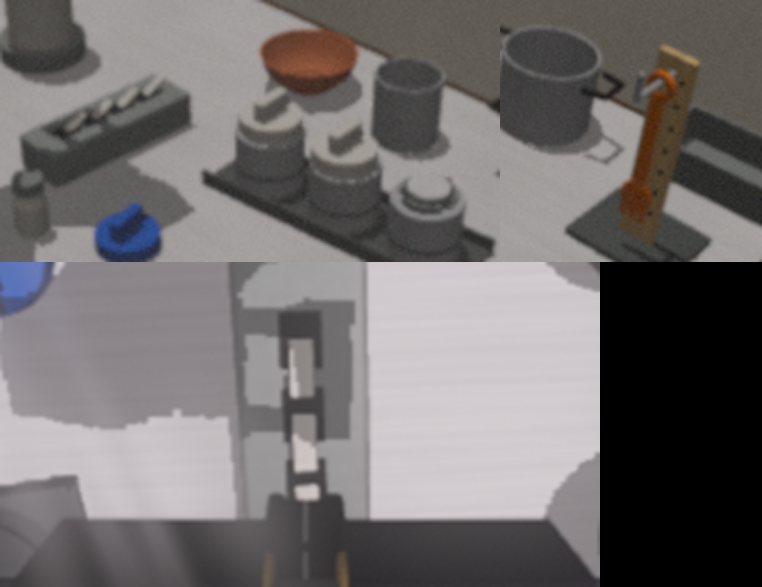

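The side crop shows all four levers folded over, lids level on c1 and c2, and the spork hanging. The wrist crop shows the levers lying nearly flat, at (300,368) and (305,445). The arm is clear of everything, so I hand in.

```bash
python3 -c "
from bench import finish_job
print(finish_job())"
```

```text
the job is handed in; nothing more can be done
None
```

I packed the table and handed it in at about 39 s on the robot's clock; `finish_job()` gives no verdict, so I don't know the result.

- **Lids:** Two lids were present. Lid A went home on the middle canister. Lid B would not sink on the right canister (z stayed at 106 mm under 11 N), so I turned it back, and it went home on the left one.
- **Lid checks:** With about 0.4 mm of height bias removed, the bar tops touched at about 119.2 mm (lid A) and 118.6 mm (lid B), where home is 118.5. My first touch on lid A disagreed, reading 119.9 and 120.6 mm. A repeat read 119.6 mm at the centre and off-centre, so I took it as level and home.
- **Spork:** It hangs by its eye on the level rod near the strip, handle straight down, in both fixed views after release and again in the last side view.
- **Switches:** One sweep folded all four away. The tool rode 1 to 4 mm higher than commanded, so I judged them from the last picture: all four look folded, with lever 1 at roughly 65 degrees or more. The joint angles themselves could not be read.
- **Last state:** The gripper was clear of everything. I saw no sign that the mug, shaker or tin had moved, but I did not measure them.

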